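Set a bead strip against the flip stop of a marking jig

ROBOT

A 6-joint arm with a two-finger parallel gripper is mounted at the origin on the work surface. World frame = base frame: x ahead of the robot, y to its left, z up, the work surface at z = 0. Lengths are in m, angles in rad, forces in N, time in s.
With the tool pointing down it reaches from about 0.375 to 0.975 m from the base axis. Payload 3.8 kg.
Tool frame: the origin (TCP) lies between the finger pads; the fingertips stand ahead of it and the grasp point (between the pads) lies 6 mm ahead of it (bot.nose_length is the z of the fingertips in the tool frame, in m); z points along the fingers, y is the direction in which the jaws open and shut (so a half turn about z gives the same grasp; the last joint's range is limited). The gripper opens to 85 mm and grips with 20 to 120 N. Pads are 22 mm wide; open, the fingers measure 114 mm over their backs; the gripper's body (76 mm by 85 mm) begins 54 mm behind the grasp point. The pads swing forward as they close: fully open they stand 13 mm farther back than shut.
Start: joints at [-1.311, 0.264, 1.604, -0, 1.274, -0.037], TCP at [0.197, -0.645, 0.229] pointing down, gripper open.
Joint ranges: [-2.63, 2.63], [-0.94, 2.18], [0.31, 2.57], [-1.31, 4.45], [0, 2.66], [-2.55, 2.55]. Speed limits (rad/s): [2.57, 2.57, 3.14, 3.14, 3.14, 3.14].

INTERFACE

Orientations are given as a 3x3 rotation matrix whose columns are the frame's x, y, z axes.
In Python, from bench import bot gives the robot as it stands.
- The arm moves only by the shell command python3 -m pendant 'ROWS'. ROWS is JSON, a list of rows, each an object of numbers: "tx", "ty", "tz": the shift along the tool's x, y, z in m; "wx", "wy", "wz": the turn, a rotation vector about the tool's x, y, z in degrees; "fingers": the gripper command: -1 is shut, 1 is fully open, values between are in proportion. In form: [{"tx": .., "ty": .., "tz": .., "wx": .., "wy": .., "wz": .., "fingers": ..}, ...]. A call has 1 to 20 rows; each row shifts and turns the commanded pose from where the row before left it, along the tool's axes as they then stand; what a row does not reach is not made up. A row lasts 1/12 s, in which the tool goes at most 41.7 mm and 7.16 degrees, less where a joint would pass 70% of its speed; a pose out of reach is approached as far as the arm can. A call with a gripper value outside its range is refused whole. The fingers move at their own pace and stop on an object; the grip force is fixed at half the most. Time passes only in rows, so rows that do not move let the fingers close. It gives the time, the measured TCP pose, the force and the opening at its end, in the units of the state.
- bot.state(): the state, without advancing time (a new reading comes with each control period).
- bot.camera(name): name is "scene" or "top"; returns the picture (420x560x3 uint8, blue, green, red); there is no depth.
- bot.camera_model(name): a dict with "K" (3x3 intrinsics, pixels), "R" (3x3) and "t" (3): a world point X has camera coordinates R X + t. Camera axes: x right, y down, z forward; pixel columns grow to the right and rows downward; lengths in m; the calibration is good to about 2 mm. A picture is of the moment at which its call begins. camera_model takes no time and is no camera call.
- bot.job_done(): hands the job in, once; it reports no verdict.
Trained networks look in the newest picture that a camera, given by its name, has taken for a name from the list of things; names that differ only in an ending like _2 or _b are one class to them, and where a whole thing is asked for, a point or a joint stands for the part that bears it (a point fixed in the world has none). Each returns a list of dicts, best first, with "score" (0 to 1); they miss things now and then, are a little off and sometimes report something else, mostly with a low value. They report only what shows in the picture. A call takes as long as a camera call. They do not tell look-alikes from the thing itself.
- bot.search_frame(camera, thing): "box" ([centre column, centre row, width, height] in pixels, round what is visible of it).
- bot.spot_point(camera, thing): "pixel" ([column, row] in pixels: a listed point, or the origin of a listed thing).
The state is a dict: "clock": time; "joint_positions": joint angles; "qvel": joint speeds; "tau": joint torques, N m; "tool_pos": TCP position; "tool_rot": TCP orientation; "contact_force": force on the tool from outside, world axes, zero at the start; "ft_torque": the same for the moment, N m; "width": opening from 0.0 (shut) to 1.0 (fully open).
Only numpy, scipy, OpenCV 4.12 (cv2) and the standard library are available. Lean on these libraries where they do the work, as an engineer would, in place of code of your own. Each camera call takes 0.05 s, during which the arm holds its last target.

TASK

Get the loose wooden strip ready for marking to length: flip the jig's raised stop flag fully down into the strip's path, then slide the strip, flat against the fence, up to the screw in the flag and press its end home against the screw's head for a moment, firmly (about 8 N) but gently, as the stop must never be pressed with more than 15 N. Leave the strip seated there, touching both fence and stop, and do not disturb the mug, the bead cup or the tape roll.

Things in the scene. Friction and masses are not known exactly. Their poses are not given: they have to be found in the camera images.
- jig: Marking jig, fixed to the table: plywood board 18 mm thick with a wooden fence along its far side. Origin on the table under the board; y runs along the fence towards the stop, x across from the open side to the fence. Board: x -80 to +90, y -200 to +200 mm, top at 18 mm. Fence: x +45 (working face) to +65 mm over the whole length, rising 25 mm above the board.
- stop: Grey plastic bracket of the flip stop, 32 x 44 mm, rising 52 mm, standing on the board behind the fence, fixed, somewhere along its +y half; it carries the aluminium flag. Origin at the level of the board's top, directly below the hinge axis, axes parallel to the jig's (x = +82 mm in the jig's frame). A pressure of over 15 N of the strip on the stop would spoil its setting.
- flag (a joint): Hinge angle of the stop's aluminium flag; the axis runs along the fence. 0 = fully down (hard stop: arm level across the fence towards jig -x, tongue in the strip's path); at the start 1.3 to 1.75, arm about upright; at most 1.9. The hinge is stiff (0.15 N m): the flag stays where it is left and must be swung and pressed down all the way. Pushing along the fence cannot turn it.
- hinge (a point): Point on the flag's hinge axis, at mid-width of the arm, 44 mm above the board's top; axes parallel to the jig's. The flag's arm is a flat bar from here, 24 mm wide (along the fence), 8 mm thick, reaching 87 mm; when down its top face is 48 mm above the board.
- flag_tip (a point): Middle of the free end of the flag's arm, 87 mm from the hinge axis; moves with the flag. The tongue stands at right angles on the arm's underside, 41 to 77 mm from the hinge axis, 12 mm thick along the path; when down it ends 3 mm above the board.
- stop_face (a point): Fixed point, axes parallel to the jig's, on the face of the lowered tongue turned to the strip, 15 mm in front of the fence, 15 mm above the board. Here a steel screw (head 16 mm across, unyielding) projects 2 to 12 mm towards the strip, set anew each time and not measured: it is what the strip seats on. A weak feeler pin (0.2 N, springs 2 mm out of the head) touches first; it does not push the strip away.
- strip: Loose dark hardwood strip, 30 x 30 mm in section and 150 mm long, about 120 g, lying on the board between the fence and its open side, a little off the fence and askew, short of the flag. Origin at the centre of its underside; y runs along its length towards the stop, z up.
- strip_front (a point): Centre of the strip's front end face, the one that goes against the flag (75 mm from its middle, 15 mm above its underside).
- mug: White mug, 82 mm across, 90 mm high, bystander to the right of the jig. Origin at the centre of its underside.
- bead_cup: Amber glass cup of wooden beads, 90 mm across, 60 mm high, bystander to the left of the jig. Origin at the centre of its underside.
- tape: Roll of tape lying flat, 68 mm across, 24 mm high, bystander beyond the jig. Origin at the centre of its underside.
Mind the look-alikes: they are no part of the job. There is more than one size of the strip; the one meant has the size given above.

How it is judged:
By the outcome, as a careful person would: the job done as asked, in the order asked, and still so for the second after the job is handed in, with the robot touching nothing.
It also fails if it takes over 64 s, if anything falls off the work surface, if the arm or the gripper's body presses on something with over 40 N, if the wrist force passes 120 N, or if a joint passes its speed limit or range.

## Working session

There is one attempt and no reset: what is moved stays moved. The work goes in short steps, Python scripts to look and compute and a shell command to move; the robot and the scene stay as the last step left them, time stands still between calls to the robot, and variables do not carry over. Pictures are saved under pics/ and viewed, and the job is handed in when it is done.

```bash
ls; mkdir -p pics
python3 - <<'E'
from bench import bot
import cv2,numpy as np
s=bot.state()
print(s['clock'],s['tool_pos'],s['tool_rot'],s['contact_force'],s['width'],bot.nose_length)
for n in('scene','top'):
    im=bot.camera(n);cv2.imwrite(f'pics/{n}0.png',im)
    m=bot.camera_model(n);print(n,m)
    for t in ['jig','stop','flag','strip','mug','bead_cup','tape']:
        print(t,[(np.round(d['box']),round(d['score'],2)) for d in bot.search_frame(n,t)][:3])
    for t in ['hinge','flag_tip','stop_face','strip','strip_front','jig','stop','mug','bead_cup','tape']:
        print(t,[(np.round(d['pixel'],1),round(d['score'],2)) for d in bot.spot_point(n,t)][:3])
print(bot.state()['clock'])
E
```

```text
pics
0.0 [ 0.19719315 -0.64477959  0.22762513] [[ 9.56281451e-01  2.92447282e-01 -6.11602074e-04]
 [ 2.92447915e-01 -9.56278888e-01  2.21486159e-03]
 [ 6.28681024e-05 -2.29689281e-03 -9.99997360e-01]] [0.5298261  0.65418751 0.65544068] 1.0013937148317866 0.025
scene {'K': array([[506.09820598,   0.        , 279.32760266],
       [  0.        , 506.09820598, 211.54469638],
       [  0.        ,   0.        ,   1.        ]]), 'R': array([[ 0.80453734,  0.59379106, -0.01148212],
       [ 0.38873122, -0.54111808, -0.74570722],
       [-0.44900747,  0.59548585, -0.66617482]]), 't': array([-0.45368488, -0.16093648,  1.78754492])}
jig [(array([265., 225., 128.,  94.]), 0.76)]
stop [(array([313., 192.,  19.,  40.]), 0.72)]
flag [(array([315., 185.,  16.,  24.]), 0.8)]
strip [(array([260., 224.,  48.,  31.]), 0.72), (array([149., 232.,  55.,  53.]), 0.72), (array([384., 235.,  49.,  44.]), 0.65)]
mug [(array([160., 290.,  46.,  45.]), 0.87)]
bead_cup [(array([320., 151.,  24.,  24.]), 0.79), (array([316., 193.,  19.,  42.]), 0.23)]
tape [(array([329., 261.,  28.,  22.]), 0.76)]
hinge [(array(
[... 1114 characters left out ...]
96.,  86.,  33.]), 0.78), (array([386., 330.,  84.,  33.]), 0.64)]
mug [(array([451., 239.,  48.,  35.]), 0.72)]
bead_cup [(array([120., 246.,  36.,  37.]), 0.72)]
tape [(array([292., 126.,  26.,  29.]), 0.89)]
hinge [(array([225.5, 185.3]), 0.62)]
flag_tip []
stop_face []
strip [(array([384.7, 326.1]), 0.94), (array([291.8, 224. ]), 0.62), (array([223.5, 101.1]), 0.55)]
strip_front [(array([261.7, 103.7]), 0.71), (array([425.6, 322.7]), 0.6), (array([261. , 217.6]), 0.55)]
jig [(array([285.2, 226.3]), 0.68)]
stop [(array([226. , 182.7]), 0.61), (array([295.6, 130.3]), 0.29)]
mug [(array([439.5, 238.2]), 0.86)]
bead_cup [(array([130.1, 246.2]), 0.92)]
tape [(array([290. , 130.8]), 0.63)]
1.8
```

Run:
```python
import cv2
a=cv2.imread('pics/top0.png');cv2.imwrite('pics/top0c.png',cv2.resize(a[150:290,180:390],None,fx=3.7,fy=3.7,interpolation=2))
a=cv2.imread('pics/scene0.png');cv2.imwrite('pics/scene0c.png',cv2.resize(a[140:290,180:370],None,fx=4,fy=4,interpolation=2))
```

```text
(no output)
```

View pics/top0.png

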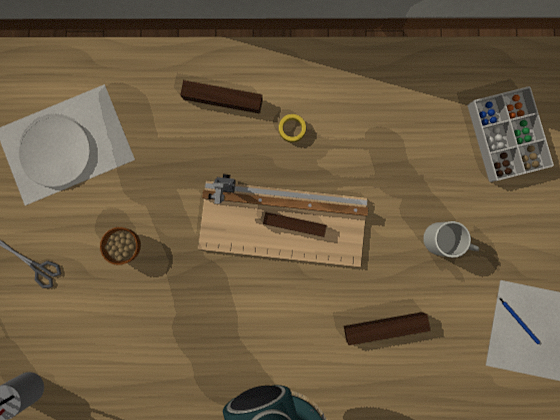

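View pics/scene0.png

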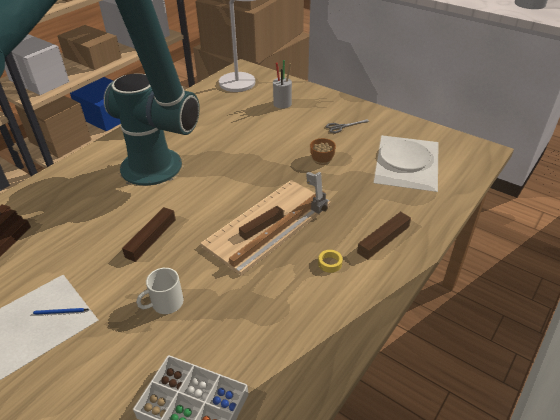

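```bash
ls pics
```

```text
scene0.png
scene0c.png
top0.png
top0c.png
```

View pics/top0c.png

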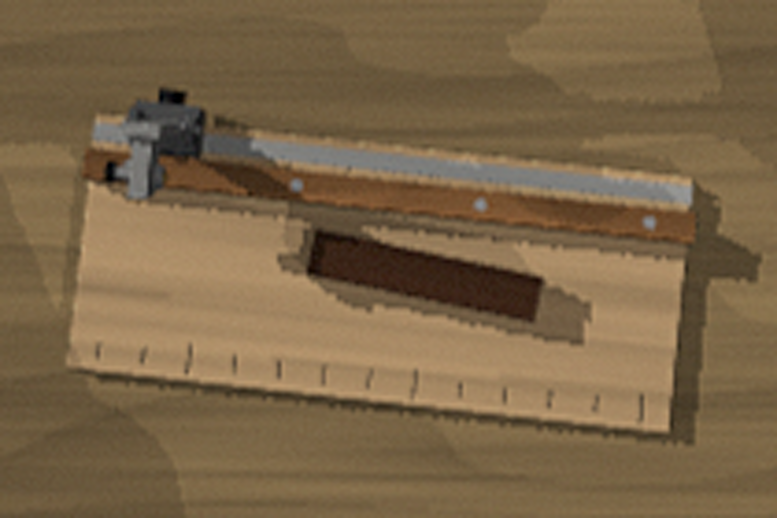

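View pics/scene0c.png

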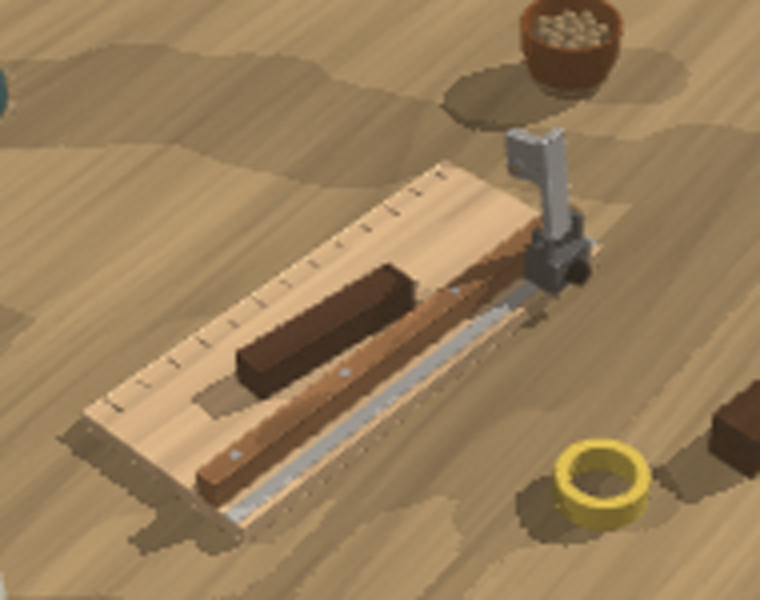

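```bash
cat > h.py <<'E'
from bench import bot
import numpy as np,cv2
from scipy.optimize import least_squares
M={n:bot.camera_model(n) for n in('scene','top')}
def proj(n,X):
    m=M[n];c=np.atleast_2d(X)@m['R'].T+m['t'];p=c@m['K'].T;return p[:,:2]/p[:,2:]
def Rz(a):return np.array([[np.cos(a),-np.sin(a),0],[np.sin(a),np.cos(a),0],[0,0,1]])
def ray(n,px,z):
    m=M[n];d=m['R'].T@np.linalg.solve(m['K'],[px[0],px[1],1]);c=-m['R'].T@m['t'];return c+d*(z-c[2])/d[2]
def tri(pt,ps):
    return least_squares(lambda X:np.r_[proj('top',X)[0]-pt,proj('scene',X)[0]-ps],[.5,0,.05])
def fit(obs,z0=0,x0=(.48,0,0)):
    # obs: (cam, local xyz mm, full pixel)
    def f(p):
        return np.concatenate([proj(n,Rz(p[2])@(np.array(l)/1e3)+[p[0],p[1],z0])[0]-np.array(u) for n,l,u in obs])
    return least_squares(f,x0,loss='soft_l1')
E
python3 - <<'E'
from h import *
T=lambda u,v:((u+.5)/3.7-.5+180,(v+.5)/3.7-.5+150)
S=lambda u,v:((u+.5)/4-.5+180,(v+.5)/4-.5+140)
o=[('top',(-80,200,18),T(68,367)),('top',(-80,-200,18),T(670,432)),('top',(45,-200,43),T(693,241)),('top',(90,-200,18),T(691,178)),('top',(90,200,18),T(95,113)),
('scene',(-80,-200,18),S(85,410)),('scene',(-80,200,18),S(447,162)),('scene',(90,-200,18),S(245,525)),('scene',(45,-200,43),S(198,473)),('scene',(65,-200,43),S(230,492))]
r=fit(o);j=r.x;print('jig',j,np.degrees(j[2]),np.round(r.fun.reshape(-1,2),1).tolist())
o=[('top',(15,75,30),T(316,230)),('top',(-15,75,30),T(308,272)),('top',(15,-75,30),T(542,279)),('top',(-15,-75,30),T(533,321)),
('scene',(-15,75,30),S(388,263)),('scene',(15,75,30),S(415,285)),('scene',(-15,-75,30),S(237,352)),('scene',(15,-75,30),S(265,370))]
r=fit(o,.018);s=r.x;print('strip',s,np.degrees(s[2]),np.round(r.fun.reshape(-1,2),1).tolist())
J=lambda X:Rz(j[2]).T@(np.array(X)-[j[0],j[1],0])
print('strip in jig',J([s[0],s[1],.018])*1e3,np.degrees(s[2]-j[2]))
# same for networks
h=tri((225.5,185.3),(318.4,198.9));print('hinge',h.x,J(h.x)*1e3,h.fun)
for n,p in(('top',(225.5,185.3)),('scene',(318.4,198.9))):
    X=ray(n,p,.062);print('hinge ray',J(X)*1e3)
for n,p in(('top',(226,182.7)),('scene',(317.4,205.3))):
    print('stop ray',J(ray(n,p,.018))*1e3)
print('tip scene: ',[ (a,proj('scene',Rz(j[2])@np.array([.082-.087*np.cos(a),y,.062+.087*np.sin(a)])+[j[0],j[1],0])[0]) for y in(.12,.13,.14,.15) for a in(1.3,1.5,1.7)])
for t,a,b in(('mug',(439.5,238.2),(166.9,301.6)),('cup',(130.1,246.2),(321,160)),('tape',(290,130.8),(326.5,264.7))):print(t,ray('top',a,0),ray('scene',b,0))
E
```

```text
jig [ 0.51694809  0.00176536 -0.1035697 ] -5.934106628998119 [[-0.6, -0.1], [-0.4, -0.4], [-0.1, -0.2], [0.3, -1.0], [0.1, -0.2], [-0.7, 0.2], [-0.5, -1.3], [0.1, 0.8], [-0.1, -0.5], [-3.1, -1.6]]
strip [ 0.51858651 -0.02780234 -0.20976545] -12.018674744471337 [[-0.0, -0.7], [-0.5, 0.2], [0.3, -0.8], [0.2, 0.1], [0.3, -0.7], [0.1, -1.4], [-0.5, -0.3], [-1.1, 0.5]]
strip in jig [  4.68648587 -29.23987233  18.        ] -6.084568115473218
hinge [0.61089125 0.13742378 0.05479055] [ 79.4147606  144.6437716   54.79054634] [-0.24905817 -0.30808542 -0.5051998   0.08329909]
hinge ray [ 78.08203321 142.96157583  62.        ]
hinge ray [ 85.46580071 139.19714897  62.        ]
stop ray [ 88.64962768 148.60188772  18.        ]
stop ray [ 71.37009229 154.36171292  18.        ]
tip scene:  [(1.3, array([308.38599075, 176.522185  ])), (1.5, array([312.89557051, 178.10308674])), (1.7, array([317.48986713, 180.67585694])), (1.3, array([310.5529312 , 174.96976246])), (1.5, array([315.06150108, 176.53375741])), (1.7, array([319.65127488, 179.08805676])), (1.3, array([312.70416189, 173.42859458])), (1.5, array([317.21161721, 174.97588647])), (1.7, array([321.79681112, 177.51191601])), (1.3, array([314.83985304, 171.89855943])), (1.5, array([319.34609146, 173.42934888])), (1.7, array([323.92665005, 175.94730672]))]
mug [ 0.48416638 -0.38892361  0.        ] [ 0.48274501 -0.39065577  0.        ]
cup [0.46344157 0.38033641 0.        ] [0.46889142 0.37869263 0.        ]
tape [ 7.54359000e-01 -1.79485245e-02  2.22044605e-16] [ 0.7539787  -0.03318024  0.        ]
```

The top picture shows the jig at about (285,222). The 150 mm strip is the short one at (295,223); the other two dark strips are longer decoys. The flag is upright at (220,188). In the scene picture the flag's tip is at (320,172). The fit puts the strip at jig (5,-29) mm, 6° askew, and the flag at jig y of about 142.

```bash
cat >> h.py <<'E'
JIG=np.array([.51695,.00177,-.10357])
def J2W(p): return Rz(JIG[2])@(np.array(p)/1e3)+[JIG[0],JIG[1],0]
def W2J(X): return Rz(JIG[2]).T@(np.array(X)-[JIG[0],JIG[1],0])*1e3
from scipy.spatial.transform import Rotation as Ro
RT=Rz(JIG[2])@np.diag([1,-1,-1.])  # wanted tool orientation
def rep(goal=None):
    s=bot.state();R=s['tool_rot']
    print('t',round(s['clock'],2),'tcp jig',W2J(s['tool_pos']).round(1),'F jig',(Rz(JIG[2]).T@s['contact_force']).round(2),'w',round(s['width'],2),'nose',bot.nose_length)
    print('rotvec needed deg',np.degrees(Ro.from_matrix(R.T@RT).as_rotvec()).round(2))
    if goal is not None: print('shift tool(aligned) mm',((RT.T@(J2W(goal)-s['tool_pos']))*1e3).round(1))
E
python3 -c "
from h import *
rep((125,142,229))"
```

```text
t 1.8 tcp jig [-250.9 -676.8  229. ] F jig [ 0.73 -0.16 -0.27] w 1.0 nose 0.025
rotvec needed deg [ 0.    0.   22.94]
shift tool(aligned) mm [ 375.9 -818.8   -0. ]
```

```bash
python3 -m pendant '[{"wz":5.75,"fingers":-1},{"wz":5.75,"fingers":-1},{"wz":5.75,"fingers":-1},{"wz":5.7,"fingers":-1}]'; python3 -c "
from h import *
rep((125,142,229))"
```

```text
t 1.8 tcp jig [-250.9 -676.8  229. ] F jig [ 0.73 -0.16 -0.27] w 1.0 nose 0.025
rotvec needed deg [ 0.    0.   22.94]
shift tool(aligned) mm [ 375.9 -818.8   -0. ]$[0]: bad value
```

```bash
python3 -m pendant '[{"tx":0,"ty":0,"tz":0,"wx":0,"wy":0,"wz":5.75,"fingers":-1},{"tx":0,"ty":0,"tz":0,"wx":0,"wy":0,"wz":5.75,"fingers":-1},{"tx":0,"ty":0,"tz":0,"wx":0,"wy":0,"wz":5.75,"fingers":-1},{"tx":0,"ty":0,"tz":0,"wx":0,"wy":0,"wz":5.7,"fingers":-1}]'; python3 -c "
from h import *
rep((125,142,229))"
```

```text
clock: 2.13
tool_pos: [0.1974, -0.6455, 0.229]
tool_rot: [[0.994, -0.109, 0.0], [-0.109, -0.994, 0.0], [0.0, -0.0, -1.0]]
contact_force: [0.9, -0.1, -0.6]
width: 0.449
t 2.13 tcp jig [-250.9 -676.8  229. ] F jig [ 0.9  -0.   -0.61] w 0.45 nose 0.025
rotvec needed deg [-0.  -0.  -0.3]
shift tool(aligned) mm [ 375.9 -818.8   -0. ]
```

```bash
python3 -m pendant '[{"tx":0.017,"ty":-0.037,"tz":0,"wx":0,"wy":0,"wz":-0.3,"fingers":-1},{"tx":0.017,"ty":-0.037,"tz":0,"wx":0,"wy":0,"wz":0,"fingers":-1},{"tx":0.017,"ty":-0.037,"tz":0,"wx":0,"wy":0,"wz":0,"fingers":-1},{"tx":0.017,"ty":-0.037,"tz":0,"wx":0,"wy":0,"wz":0,"fingers":-1},{"tx":0.017,"ty":-0.037,"tz":0,"wx":0,"wy":0,"wz":0,"fingers":-1},{"tx":0.017,"ty":-0.037,"tz":0,"wx":0,"wy":0,"wz":0,"fingers":-1},{"tx":0.017,"ty":-0.037,"tz":0,"wx":0,"wy":0,"wz":0,"fingers":-1},{"tx":0.017,"ty":-0.037,"tz":0,"wx":0,"wy":0,"wz":0,"fingers":-1},{"tx":0.017,"ty":-0.037,"tz":0,"wx":0,"wy":0,"wz":0,"fingers":-1},{"tx":0.017,"ty":-0.037,"tz":0,"wx":0,"wy":0,"wz":0,"fingers":-1},{"tx":0.017,"ty":-0.037,"tz":0,"wx":0,"wy":0,"wz":0,"fingers":-1},{"tx":0.017,"ty":-0.037,"tz":0,"wx":0,"wy":0,"wz":0,"fingers":-1},{"tx":0.017,"ty":-0.037,"tz":0,"wx":0,"wy":0,"wz":0,"fingers":-1},{"tx":0.017,"ty":-0.037,"tz":0,"wx":0,"wy":0,"wz":0,"fingers":-1},{"tx":0.017,"ty":-0.037,"tz":0,"wx":0,"wy":0,"wz":0,"fingers":-1},{"tx":0.017,"ty":-0.037,"tz":0,"wx":0,"wy":0,"wz":0,"fingers":-1},{"tx":0.017,"ty":-0.037,"tz":0,"wx":0,"wy":0,"wz":0,"fingers":-1},{"tx":0.017,"ty":-0.037,"tz":0,"wx":0,"wy":0,"wz":0,"fingers":-1},{"tx":0.017,"ty":-0.037,"tz":0,"wx":0,"wy":0,"wz":0,"fingers":-1},{"tx":0.017,"ty":-0.037,"tz":0,"wx":0,"wy":0,"wz":0,"fingers":-1}]'; python3 -c "
from h import *
rep((128,142,152))"
```

```text
clock: 3.8
tool_pos: [0.6095, 0.0594, 0.2292]
tool_rot: [[0.995, -0.098, 0.001], [-0.098, -0.995, -0.0], [0.001, 0.0, -1.0]]
contact_force: [0.6, -0.1, 0.2]
width: 0.002
t 3.8 tcp jig [ 86.1  66.9 229.2] F jig [0.62 0.   0.23] w 0.0 nose 0.025
rotvec needed deg [ 0.   -0.04  0.3 ]
shift tool(aligned) mm [ 41.9 -75.1  77.2]
```

```bash
python3 -m pendant '[{"tx":0.03,"ty":-0.02,"tz":0,"wx":0,"wy":0,"wz":0.3,"fingers":-1},{"tx":0.012,"ty":-0.035,"tz":0.01,"wx":0,"wy":0,"wz":0,"fingers":-1},{"tx":0,"ty":-0.02,"tz":0.03,"wx":0,"wy":0,"wz":0,"fingers":-1},{"tx":0,"ty":0,"tz":0.02,"wx":0,"wy":0,"wz":0,"fingers":-1},{"tx":0,"ty":0,"tz":0.0,"wx":0,"wy":0,"wz":0,"fingers":-1}]'
python3 - <<'E'
from h import *
rep((128,142,152))
a=bot.camera('scene')[140:290,200:390];cv2.imwrite('pics/s1.png',cv2.resize(a,None,fx=4,fy=4,interpolation=2))
a=bot.camera('top')[130:290,150:350];cv2.imwrite('pics/t1.png',cv2.resize(a,None,fx=3.7,fy=3.7,interpolation=2))
E
```

```text
clock: 4.22
tool_pos: [0.6548, 0.1289, 0.1629]
tool_rot: [[0.995, -0.101, -0.01], [-0.101, -0.995, -0.002], [-0.009, 0.003, -1.0]]
contact_force: [-0.8, 0.3, -1.0]
width: -0.0
t 4.22 tcp jig [123.9 140.7 162.9] F jig [-0.78  0.19 -1.02] w -0.0 nose 0.025
rotvec needed deg [0.15 0.54 0.13]
shift tool(aligned) mm [ 4.1 -1.3 10.9]
```

View pics/s1.png

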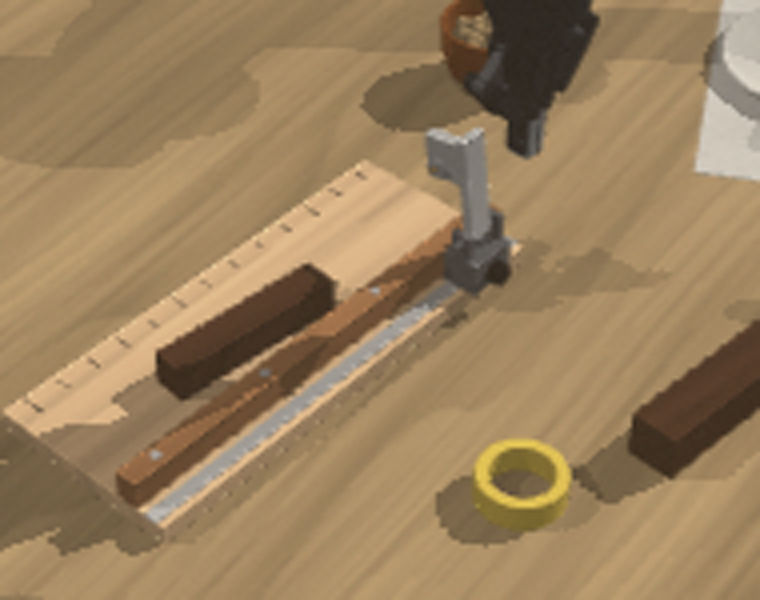

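View pics/t1.png

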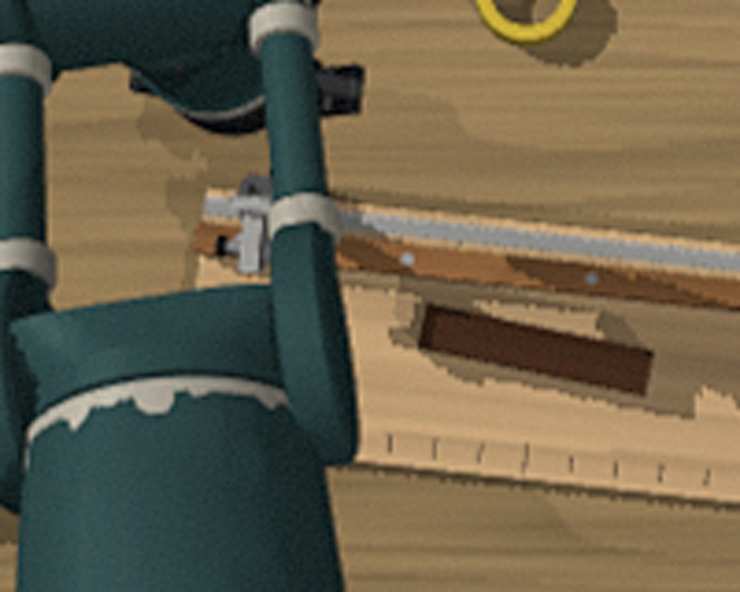

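```bash
python3 -m pendant '[{"tx":0,"ty":0,"tz":0.017,"wx":0,"wy":0,"wz":0,"fingers":-1},{"tx":-0.014,"ty":0,"tz":0,"wx":0,"wy":0,"wz":0,"fingers":-1},{"tx":-0.014,"ty":0,"tz":0,"wx":0,"wy":0,"wz":0,"fingers":-1},{"tx":-0.014,"ty":0,"tz":0.0,"wx":0,"wy":0,"wz":0,"fingers":-1},{"tx":-0.010,"ty":0,"tz":0.002,"wx":0,"wy":0,"wz":0,"fingers":-1},{"tx":-0.009,"ty":0,"tz":0.003,"wx":0,"wy":0,"wz":0,"fingers":-1},{"tx":-0.0085,"ty":0,"tz":0.005,"wx":0,"wy":0,"wz":0,"fingers":-1},{"tx":-0.008,"ty":0,"tz":0.006,"wx":0,"wy":0,"wz":0,"fingers":-1}]'
python3 - <<'E'
from h import *
rep((28,142,91))
a=bot.camera('scene')[140:290,200:390];cv2.imwrite('pics/s2.png',cv2.resize(a,None,fx=4,fy=4,interpolation=2))
E
```

```text
clock: 4.98
tool_pos: [0.5847, 0.1355, 0.1432]
tool_rot: [[0.995, -0.104, 0.01], [-0.104, -0.995, 0.0], [0.01, -0.001, -1.0]]
contact_force: [-9.0, -5.8, 44.7]
width: 0.0
t 4.98 tcp jig [ 53.5 140.  143.2] F jig [-8.39 -6.69 44.67] w 0.0 nose 0.025
rotvec needed deg [-0.07 -0.56 -0.02]
shift tool(aligned) mm [-25.5  -2.   52.2]
```

View pics/s2.png

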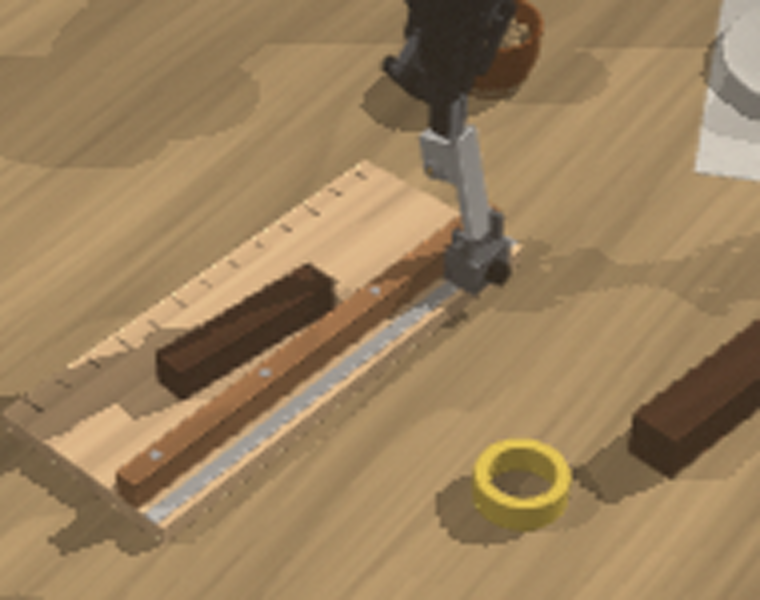

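```bash
python3 -m pendant '[{"tx":0.003,"ty":0,"tz":-0.008,"wx":0,"wy":0,"wz":0,"fingers":-1},{"tx":0.0,"ty":0,"tz":-0.012,"wx":0,"wy":0,"wz":0,"fingers":-1},{"tx":0.0,"ty":0,"tz":0,"wx":0,"wy":0,"wz":0,"fingers":-1}]'
python3 - <<'E'
from h import *
rep((28,142,91))
p=proj('scene',J2W((124,141,138)))[0];print('expected fingertip then',p,'seen ~',(332,177))
s=bot.state();print(proj('scene',s['tool_pos']),proj('scene',s['tool_pos']+s['tool_rot'][:,2]*.025), s['ft_torque'])
a=bot.camera('scene');b=a[140:230,270:370];cv2.imwrite('pics/s3.png',cv2.resize(b,None,fx=6,fy=6,interpolation=2))
for z in (118,125,131,138,144):print(z,proj('scene',J2W((124,141,z))))
for t in('hinge','flag_tip'):print(t,bot.spot_point('scene',t))
print('flag corner preds a=1.25,1.5',[proj('scene',J2W((82-87*np.cos(q),y,62+87*np.sin(q))))[0].round(1) for y in (135,142,150) for q in(1.1,1.25,1.5)])
E
```

```text
clock: 5.28
tool_pos: [0.5859, 0.1357, 0.1591]
tool_rot: [[0.995, -0.104, 0.005], [-0.104, -0.995, 0.001], [0.005, -0.001, -1.0]]
contact_force: [0.9, 0.5, 0.6]
width: 0.001
t 5.28 tcp jig [ 54.7 140.3 159.1] F jig [0.79 0.63 0.61] w 0.0 nose 0.025
rotvec needed deg [-0.08 -0.27 -0.03]
shift tool(aligned) mm [-26.7  -1.7  68.1]
expected fingertip then [330.0935227  184.43836673] seen ~ (332, 177)
[[311.87982188 169.27605267]] [[311.65663004 175.97473264]] [-0.00127307 -0.05316294 -0.06059129]
118 [[329.71803932 189.74001923]]
125 [[329.84869321 187.8952465 ]]
131 [[329.96133616 186.30477987]]
138 [[330.0935227  184.43836673]]
144 [[330.20749091 182.829188  ]]
hinge [{'pixel': [318.3, 198.0], 'score': 0.64}]
flag_tip [{'pixel': [317.5, 168.1], 'score': 0.84}]
flag corner preds a=1.25,1.5 [array([307.4, 173.7]), array([310.5, 174. ]), array([316.1, 175.8]), array([308.9, 172.6]), array([312. , 172.9]), array([317.6, 174.7]), array([310.6, 171.4]), array([313.7, 171.7]), array([319.3, 173.4])]
```

View pics/s3.png

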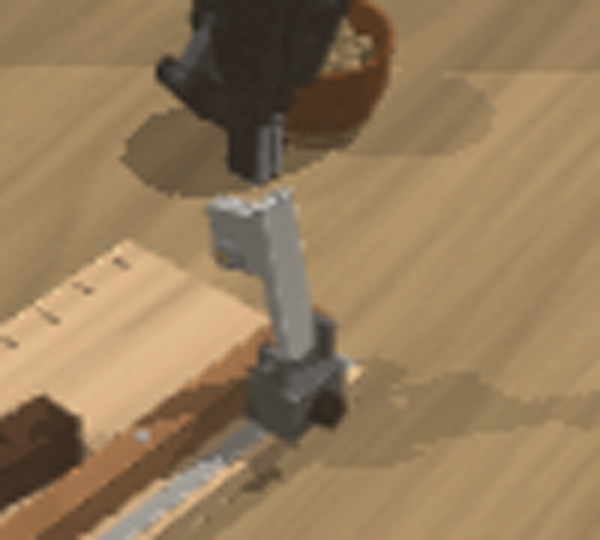

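```bash
python3 -m pendant '[{"tx":0.0,"ty":0,"tz":-0.03,"wx":0,"wy":0,"wz":0,"fingers":-1},{"tx":0.035,"ty":0,"tz":-0.01,"wx":0,"wy":0,"wz":0,"fingers":-1},{"tx":0.038,"ty":0,"tz":0,"wx":0,"wy":0,"wz":0,"fingers":-1},{"tx":0,"ty":0,"tz":0,"wx":0,"wy":0,"wz":0,"fingers":-1},{"tx":0,"ty":0,"tz":0,"wx":0,"wy":0,"wz":0,"fingers":-1}]'
python3 - <<'E'
from h import *
rep((28,142,91))
s=bot.state()
a=bot.camera('scene');b=a[110:220,275:375]
b=cv2.resize(b,None,fx=5,fy=5,interpolation=0)
for L,c in((0,(0,0,255)),(.006,(0,255,0)),(.025,(255,0,0))):
    p=proj('scene',s['tool_pos']+s['tool_rot'][:,2]*L)[0];print(L,p);q=((p-[275,110]+.5)*5).astype(int);cv2.circle(b,tuple(map(int,q)),3,c,-1)
cv2.imwrite('pics/s4.png',b)
a=bot.camera('top')
for L in(0,.025):print('top',proj('top',s['tool_pos']+s['tool_rot'][:,2]*L)[0])
cv2.imwrite('pics/t4.png',a[100:270,120:330].repeat(3,0).repeat(3,1))
E
```

```text
clock: 5.85
tool_pos: [0.6572, 0.1275, 0.1936]
tool_rot: [[0.995, -0.104, -0.003], [-0.104, -0.995, -0.0], [-0.003, 0.001, -1.0]]
contact_force: [-0.7, 0.7, -0.2]
width: -0.004
t 5.85 tcp jig [126.5 139.6 193.6] F jig [-0.73  0.63 -0.22] w -0.0 nose 0.025
rotvec needed deg [ 0.04  0.17 -0.06]
shift tool(aligned) mm [-98.5  -2.4 102.6]
0 [331.57071102 169.75414135]
0.006 [331.4442524  171.43685577]
0.025 [331.04838811 176.70440155]
top [221.62719145 155.94990567]
top [223.22437968 157.95200627]
```

View pics/s4.png

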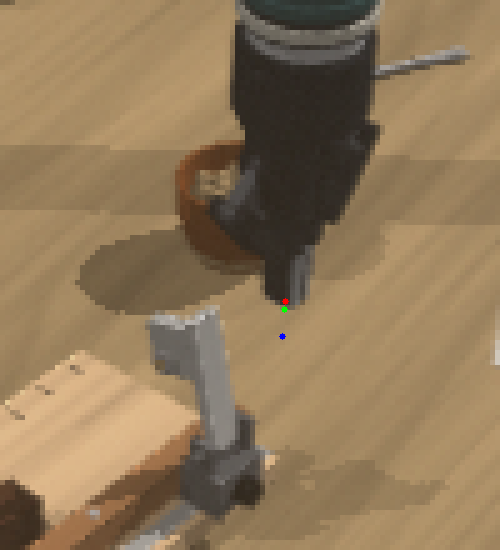

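View pics/t4.png

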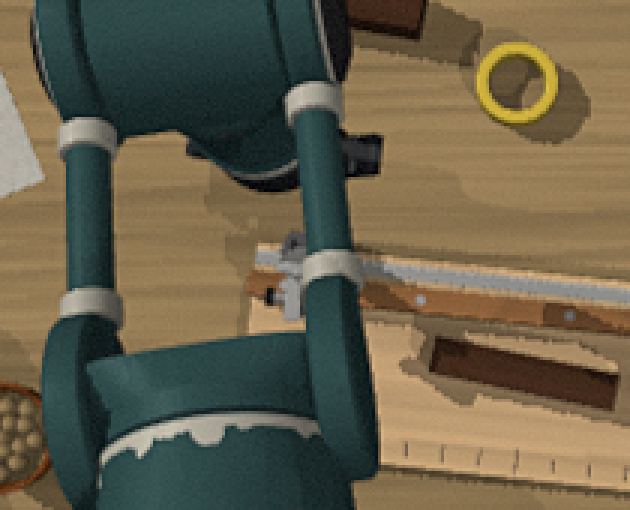

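The picture shows the fingertips at (332,171). That is only about 4 mm ahead of the TCP, not 25 mm, and it agrees with the contact on the flag's end. I'll use the seen value.

```bash
python3 -m pendant '[{"tx":0,"ty":-0.002,"tz":0.035,"wx":0,"wy":0,"wz":0,"fingers":-1},{"tx":0,"ty":0,"tz":0.032,"wx":0,"wy":0,"wz":0,"fingers":-1},{"tx":-0.012,"ty":0,"tz":0,"wx":0,"wy":0,"wz":0,"fingers":-1},{"tx":-0.014,"ty":0,"tz":0,"wx":0,"wy":0,"wz":0,"fingers":-1},{"tx":-0.014,"ty":0,"tz":0.0,"wx":0,"wy":0,"wz":0,"fingers":-1},{"tx":-0.010,"ty":0,"tz":0.0,"wx":0,"wy":0,"wz":0,"fingers":-1},{"tx":-0.005,"ty":0,"tz":0.0,"wx":0,"wy":0,"wz":0,"fingers":-1},{"tx":0,"ty":0,"tz":0.0,"wx":0,"wy":0,"wz":0,"fingers":-1}]'
python3 - <<'E'
from h import *
rep((51,142,114))
a=bot.camera('scene');b=a[110:220,275:375]
b=cv2.resize(b,None,fx=5,fy=5,interpolation=0)
cv2.imwrite('pics/s5.png',b)
E
```

```text
clock: 6.62
tool_pos: [0.6007, 0.1359, 0.1292]
tool_rot: [[0.995, -0.103, -0.0], [-0.103, -0.995, 0.0], [-0.0, 0.0, -1.0]]
contact_force: [0.3, -0.1, 0.2]
width: 0.002
t 6.62 tcp jig [ 69.4 142.  129.2] F jig [ 0.32 -0.11  0.19] w 0.0 nose 0.025
rotvec needed deg [0.   0.02 0.02]
shift tool(aligned) mm [-18.4   0.   15.2]
```

View pics/s5.png

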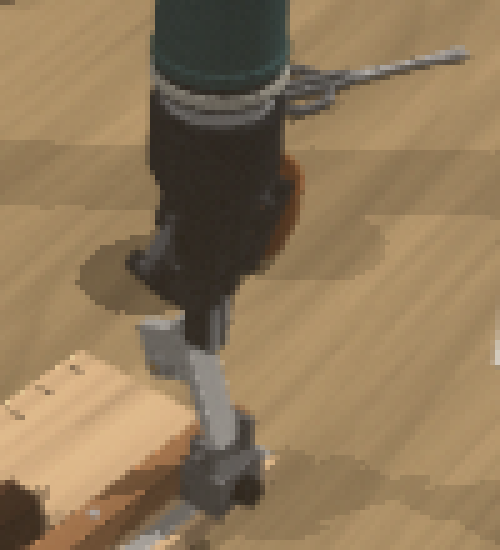

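```bash
python3 -m pendant '[{"tx":-0.008,"ty":0,"tz":0.006,"wx":0,"wy":0,"wz":0,"fingers":-1},{"tx":-0.009,"ty":0,"tz":0.007,"wx":0,"wy":0,"wz":0,"fingers":-1},{"tx":-0.007,"ty":0,"tz":0.007,"wx":0,"wy":0,"wz":0,"fingers":-1},{"tx":-0.006,"ty":0,"tz":0.008,"wx":0,"wy":0,"wz":0,"fingers":-1},{"tx":-0.005,"ty":0,"tz":0.008,"wx":0,"wy":0,"wz":0,"fingers":-1},{"tx":-0.003,"ty":0,"tz":0.008,"wx":0,"wy":0,"wz":0,"fingers":-1},{"tx":0,"ty":0,"tz":0.0,"wx":0,"wy":0,"wz":0,"fingers":-1}]'
python3 - <<'E'
from h import *
rep((28,142,69))
a=bot.camera('scene');b=a[110:220,275:375]
b=cv2.resize(b,None,fx=5,fy=5,interpolation=0)
cv2.imwrite('pics/s6.png',b)
E
```

```text
clock: 7.25
tool_pos: [0.5617, 0.1393, 0.082]
tool_rot: [[0.995, -0.103, -0.005], [-0.103, -0.995, -0.001], [-0.005, 0.001, -1.0]]
contact_force: [0.0, 0.6, -0.5]
width: -0.001
t 7.25 tcp jig [ 30.2 141.4  82. ] F jig [-0.05  0.64 -0.53] w -0.0 nose 0.025
rotvec needed deg [0.08 0.26 0.01]
shift tool(aligned) mm [-2.2 -0.6 13. ]
```

View pics/s6.png

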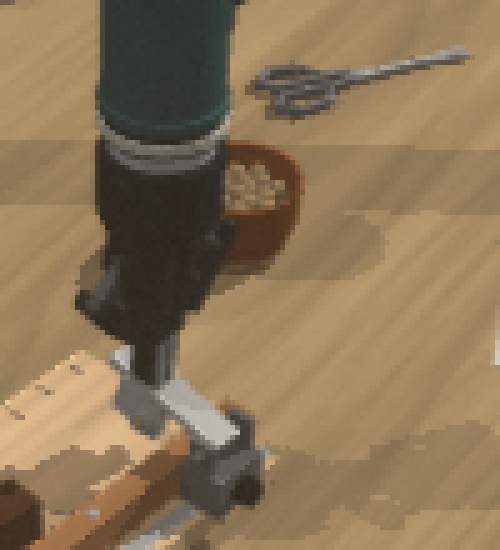

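```bash
python3 -m pendant '[{"tx":0,"ty":0,"tz":0.005,"wx":0,"wy":0,"wz":0,"fingers":-1},{"tx":0,"ty":0,"tz":0.005,"wx":0,"wy":0,"wz":0,"fingers":-1},{"tx":0,"ty":0,"tz":0.0,"wx":0,"wy":0,"wz":0,"fingers":-1}]';python3 -m pendant '[{"tx":0,"ty":0,"tz":0.002,"wx":0,"wy":0,"wz":0,"fingers":-1},{"tx":0,"ty":0,"tz":0,"wx":0,"wy":0,"wz":0,"fingers":-1}]'
python3 - <<'E'
from h import *
rep((28,142,69))
E
```

```text
clock: 7.55
tool_pos: [0.5644, 0.1395, 0.0741]
tool_rot: [[0.995, -0.104, -0.001], [-0.104, -0.995, -0.0], [-0.001, 0.0, -1.0]]
contact_force: [0.9, 0.1, -0.0]
width: -0.001
clock: 7.72
tool_pos: [0.5645, 0.1395, 0.0728]
tool_rot: [[0.995, -0.104, -0.0], [-0.104, -0.995, -0.0], [-0.0, 0.0, -1.0]]
contact_force: [0.3, 0.4, -0.1]
width: 0.0
t 7.72 tcp jig [ 33.1 141.9  72.8] F jig [ 0.25  0.44 -0.14] w 0.0 nose 0.025
rotvec needed deg [ 0.    0.   -0.02]
shift tool(aligned) mm [-5.1 -0.1  3.8]
```

```bash
python3 -m pendant '[{"tx":0,"ty":0,"tz":0.002,"wx":0,"wy":0,"wz":0,"fingers":-1},{"tx":0,"ty":0,"tz":0,"wx":0,"wy":0,"wz":0,"fingers":-1}]';python3 -m pendant '[{"tx":0,"ty":0,"tz":0.002,"wx":0,"wy":0,"wz":0,"fingers":-1},{"tx":0,"ty":0,"tz":0,"wx":0,"wy":0,"wz":0,"fingers":-1}]'; python3 -m pendant '[{"tx":0,"ty":0,"tz":0.0015,"wx":0,"wy":0,"wz":0,"fingers":-1},{"tx":0,"ty":0,"tz":0,"wx":0,"wy":0,"wz":0,"fingers":-1}]'
```

```text
clock: 7.88
tool_pos: [0.5646, 0.1396, 0.0709]
tool_rot: [[0.995, -0.104, 0.0], [-0.104, -0.995, 0.0], [0.0, -0.0, -1.0]]
contact_force: [-1.0, 0.0, 0.9]
width: -0.001
clock: 8.05
tool_pos: [0.5645, 0.1396, 0.0688]
tool_rot: [[0.995, -0.104, 0.0], [-0.104, -0.995, 0.0], [0.0, -0.0, -1.0]]
contact_force: [-0.5, -0.5, 0.3]
width: 0.001
clock: 8.22
tool_pos: [0.5643, 0.1396, 0.0673]
tool_rot: [[0.995, -0.104, -0.0], [-0.104, -0.995, 0.0], [-0.0, -0.0, -1.0]]
contact_force: [-0.9, -0.1, 1.5]
width: 0.002
```

```bash
python3 -m pendant '[{"tx":0,"ty":0,"tz":0.0015,"wx":0,"wy":0,"wz":0,"fingers":-1},{"tx":0,"ty":0,"tz":0,"wx":0,"wy":0,"wz":0,"fingers":-1}]';python3 -m pendant '[{"tx":0,"ty":0,"tz":0.0015,"wx":0,"wy":0,"wz":0,"fingers":-1},{"tx":0,"ty":0,"tz":0,"wx":0,"wy":0,"wz":0,"fingers":-1}]'
python3 - <<'E'
from h import *
rep()
b=bot.camera('scene')[110:220,275:375]
b=cv2.resize(b,None,fx=5,fy=5,interpolation=0)
cv2.imwrite('pics/s7.png',b)
E
```

```text
clock: 8.38
tool_pos: [0.5643, 0.1396, 0.0657]
tool_rot: [[0.995, -0.104, -0.0], [-0.104, -0.995, 0.0], [-0.0, -0.0, -1.0]]
contact_force: [-0.1, 1.4, 1.5]
width: -0.001
clock: 8.55
tool_pos: [0.5642, 0.1396, 0.0642]
tool_rot: [[0.995, -0.104, -0.0], [-0.104, -0.995, 0.0], [-0.0, -0.0, -1.0]]
contact_force: [0.5, 0.5, 0.9]
width: -0.003
t 8.55 tcp jig [ 32.8 142.   64.2] F jig [0.42 0.58 0.92] w -0.0 nose 0.025
rotvec needed deg [-0.    0.02 -0.01]
```

View pics/s7.png

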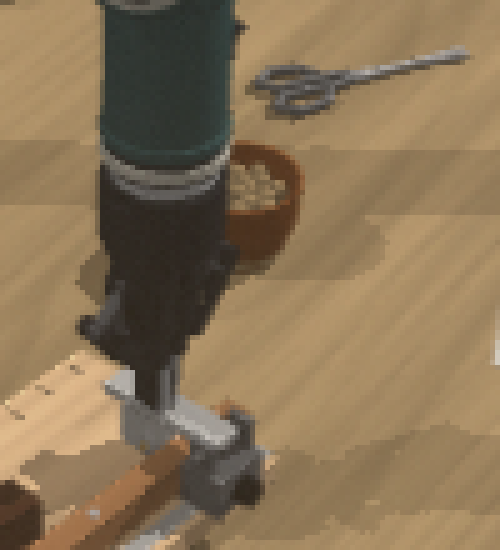

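```bash
for i in 1 ; do python3 -m pendant '[{"tx":0,"ty":0,"tz":0.002,"wx":0,"wy":0,"wz":0,"fingers":-1},{"tx":0,"ty":0,"tz":0,"wx":0,"wy":0,"wz":0,"fingers":-1}]'|egrep 'tool_pos|force'; done;python3 -m pendant '[{"tx":0,"ty":0,"tz":0.002,"wx":0,"wy":0,"wz":0,"fingers":-1},{"tx":0,"ty":0,"tz":0,"wx":0,"wy":0,"wz":0,"fingers":-1}]'|egrep 'tool_pos|force'
```

```text
tool_pos: [0.5645, 0.1396, 0.0636]
contact_force: [-4.4, -0.8, 8.7]
tool_pos: [0.5646, 0.1396, 0.0634]
contact_force: [-9.0, -1.7, 20.8]
```

```bash
python3 -m pendant '[{"tx":0,"ty":0,"tz":0.002,"wx":0,"wy":0,"wz":0,"fingers":-1},{"tx":0,"ty":0,"tz":0,"wx":0,"wy":0,"wz":0,"fingers":-1}]'|egrep 'tool_pos|force'
```

```text
tool_pos: [0.5646, 0.1396, 0.0632]
contact_force: [-13.0, -2.3, 30.9]
```

```bash
python3 -m pendant '[{"tx":0,"ty":0,"tz":-0.006,"wx":0,"wy":0,"wz":0,"fingers":-1},{"tx":0,"ty":0,"tz":-0.02,"wx":0,"wy":0,"wz":0,"fingers":-1},{"tx":-0.02,"ty":0.02,"tz":-0.03,"wx":0,"wy":0,"wz":0,"fingers":-1},{"tx":-0.035,"ty":0.02,"tz":0,"wx":0,"wy":0,"wz":0,"fingers":-1},{"tx":-0.035,"ty":0.02,"tz":0,"wx":0,"wy":0,"wz":0,"fingers":-1},{"tx":-0.035,"ty":0.02,"tz":0,"wx":0,"wy":0,"wz":0,"fingers":-1},{"tx":0,"ty":0,"tz":0,"wx":0,"wy":0,"wz":0,"fingers":-1}]'
python3 - <<'E'
from h import *
rep()
a=bot.camera('scene');b=cv2.resize(a[150:260,215:345],None,fx=6,fy=5.4,interpolation=0)
cv2.imwrite('pics/s8.png',cv2.resize(a[150:250,215:345],None,fx=6,fy=6,interpolation=0))
a=bot.camera('top');cv2.imwrite('pics/t8.png',cv2.resize(a[160:280,180:380],None,fx=4,fy=4,interpolation=0))
for n in('scene','top'):
  for t in('flag_tip','hinge','strip_front','stop_face'):print(n,t,[(d['pixel'],round(d['score'],2)) for d in bot.spot_point(n,t)])
print('pred tip',[proj(n,J2W((-5,y,62)))[0].round(1) for n in('scene','top') for y in (138,142,146)])
E
```

```text
clock: 9.68
tool_pos: [0.4219, 0.0705, 0.1109]
tool_rot: [[0.994, -0.104, -0.011], [-0.104, -0.995, -0.002], [-0.011, 0.003, -1.0]]
contact_force: [-1.2, -0.0, -0.9]
width: 0.003
t 9.68 tcp jig [-101.6   58.6  110.9] F jig [-1.19 -0.13 -0.88] w 0.0 nose 0.025
rotvec needed deg [ 0.19  0.61 -0.05]
scene flag_tip [([296.6, 183.6], 0.74), ([319.6, 158.6], 0.51)]
scene hinge [([321.3, 197.2], 0.93)]
scene strip_front [([361.6, 249.7], 0.73), ([278.4, 213.6], 0.59), ([127.2, 257.9], 0.59)]
scene stop_face [([307.8, 198.7], 0.85)]
top flag_tip [([220.2, 219.4], 0.59)]
top hinge [([220.9, 185.3], 0.92)]
top strip_front [([261.3, 102.8], 0.9), ([425.7, 321.8], 0.71), ([263.0, 219.1], 0.65), ([223.2, 205.0], 0.3)]
top stop_face [([223.1, 201.9], 0.69)]
pred tip [array([295.8, 186.7]), array([296.6, 186.1]), array([297.5, 185.5]), array([223.6, 220.3]), array([221.9, 220.2]), array([220.3, 220. ])]
```

View pics/s8.png

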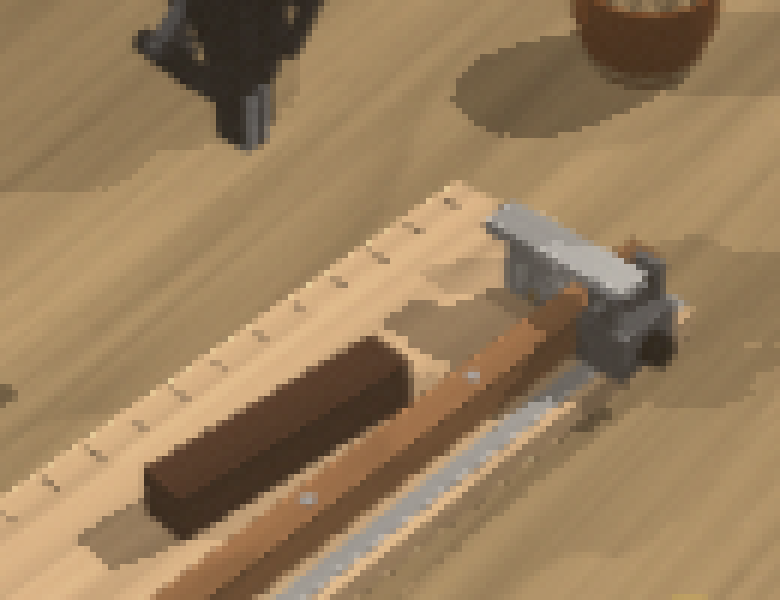

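View pics/t8.png

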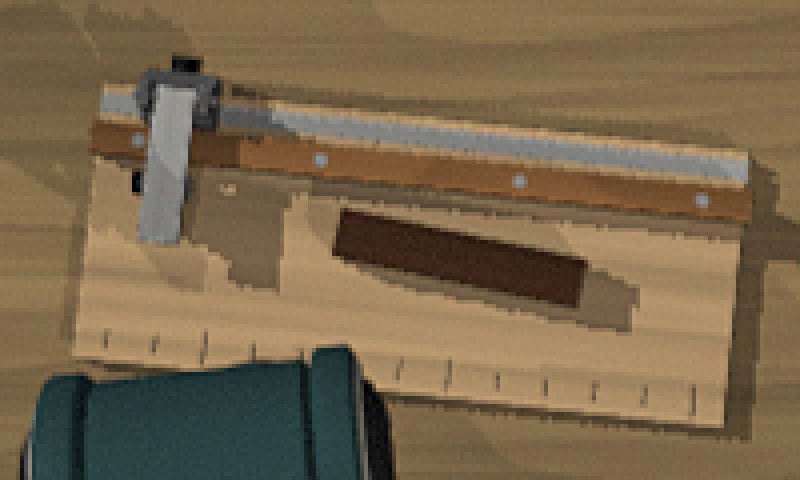

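The flag is down: in the top picture it lies level across the fence, with its tip at (220,219). The screw head shows at (227,206). The strip is still at (295,223). Next I'll push the strip to the fence.

```bash
python3 -c "
from h import *
rep((-45,-29,26))"; python3 -m pendant '[{"tx":0,"ty":0.037,"tz":0,"wx":0,"wy":0,"wz":0,"fingers":-1},{"tx":0.02,"ty":0.03,"tz":0,"wx":0,"wy":0,"wz":0,"fingers":-1},{"tx":0.03,"ty":0.018,"tz":0.02,"wx":0,"wy":0,"wz":0,"fingers":-1},{"tx":0.004,"ty":0,"tz":0.03,"wx":0,"wy":0,"wz":0,"fingers":-1},{"tx":0,"ty":0,"tz":0.02,"wx":0,"wy":0,"wz":0,"fingers":-1},{"tx":0,"ty":0,"tz":0,"wx":0,"wy":0,"wz":0,"fingers":-1}]'
python3 - <<'E'
from h import *
rep((-45,-29,26))
E
```

```text
t 10.18 tcp jig [-91.2  62.4 114.6] F jig [0.12 0.43 0.36] w -0.01 nose 0.025
rotvec needed deg [-0.   -0.01  0.01]
shift tool(aligned) mm [46.2 91.4 88.6]
clock: 10.68
tool_pos: [0.4735, -0.0173, 0.0402]
tool_rot: [[0.994, -0.105, -0.009], [-0.105, -0.995, 0.001], [-0.009, 0.0, -1.0]]
contact_force: [-0.6, -0.2, -1.0]
width: -0.001
t 10.68 tcp jig [-41.3 -23.5  40.2] F jig [-0.56 -0.24 -0.99] w -0.0 nose 0.025
rotvec needed deg [ 0.01  0.5  -0.07]
shift tool(aligned) mm [-3.7  5.5 14.2]
```

```bash
python3 -m pendant '[{"tx":0,"ty":0.006,"tz":0.01,"wx":0,"wy":0,"wz":0,"fingers":-1},{"tx":0,"ty":0,"tz":0.008,"wx":0,"wy":0,"wz":0,"fingers":-1},{"tx":0,"ty":0,"tz":0,"wx":0,"wy":0,"wz":0,"fingers":-1},{"tx":0,"ty":0,"tz":0,"wx":0,"wy":0,"wz":0,"fingers":-1}]'
python3 - <<'E'
from h import *
rep((4,-29,26))
b=bot.camera('scene')[160:260,200:330];cv2.imwrite('pics/s9.png',cv2.resize(b,None,fx=6,fy=6,interpolation=0))
E
```

```text
clock: 11.02
tool_pos: [0.4762, -0.023, 0.0268]
tool_rot: [[0.995, -0.103, 0.0], [-0.103, -0.995, -0.0], [0.0, -0.0, -1.0]]
contact_force: [0.3, -0.1, 0.1]
width: 0.002
t 11.02 tcp jig [-37.9 -28.9  26.8] F jig [ 0.28 -0.11  0.07] w 0.0 nose 0.025
rotvec needed deg [-0.   -0.02  0.01]
shift tool(aligned) mm [41.9  0.1  0.8]
```

View pics/s9.png

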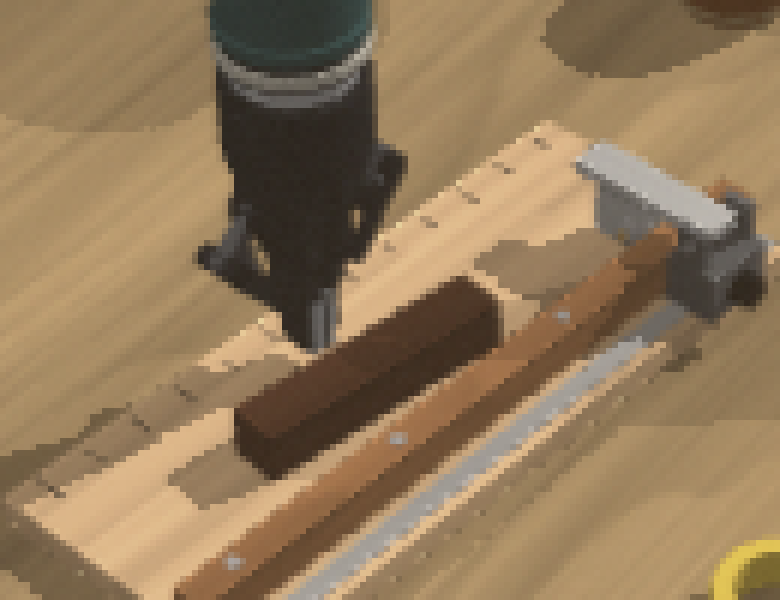

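```bash
python3 -m pendant '[{"tx":0.006,"ty":0,"tz":0,"wx":0,"wy":0,"wz":0,"fingers":-1},{"tx":0.005,"ty":0,"tz":0,"wx":0,"wy":0,"wz":0,"fingers":-1},{"tx":0.004,"ty":0,"tz":0,"wx":0,"wy":0,"wz":0,"fingers":-1},{"tx":0.004,"ty":0,"tz":0,"wx":0,"wy":0,"wz":0,"fingers":-1},{"tx":0.004,"ty":0,"tz":0,"wx":0,"wy":0,"wz":0,"fingers":-1},{"tx":0.004,"ty":0,"tz":0,"wx":0,"wy":0,"wz":0,"fingers":-1},{"tx":0.004,"ty":0,"tz":0,"wx":0,"wy":0,"wz":0,"fingers":-1},{"tx":0.003,"ty":0,"tz":0,"wx":0,"wy":0,"wz":0,"fingers":-1},{"tx":0.003,"ty":0,"tz":0,"wx":0,"wy":0,"wz":0,"fingers":-1},{"tx":0,"ty":0,"tz":0,"wx":0,"wy":0,"wz":0,"fingers":-1}]'; python3 -c "
from h import *
rep((4,-29,26))"; python3 -m pendant '[{"tx":0.002,"ty":0,"tz":0,"wx":0,"wy":0,"wz":0,"fingers":-1},{"tx":0,"ty":0,"tz":0,"wx":0,"wy":0,"wz":0,"fingers":-1}]'; python3 -c "
from h import *
rep((4,-29,26))"
```

```text
clock: 11.9
tool_pos: [0.5137, -0.0271, 0.0265]
tool_rot: [[0.995, -0.104, 0.001], [-0.104, -0.995, -0.0], [0.001, 0.0, -1.0]]
contact_force: [-0.7, -0.9, -0.8]
width: 0.0
t 11.9 tcp jig [ -0.3 -29.1  26.5] F jig [-0.65 -0.93 -0.77] w 0.0 nose 0.025
rotvec needed deg [ 0.   -0.05 -0.01]
shift tool(aligned) mm [ 4.3 -0.1  0.5]
clock: 12.07
tool_pos: [0.5151, -0.0272, 0.0264]
tool_rot: [[0.995, -0.104, 0.0], [-0.104, -0.995, -0.0], [0.0, -0.0, -1.0]]
contact_force: [-0.5, 0.5, -0.4]
width: -0.002
t 12.07 tcp jig [  1.2 -29.   26.4] F jig [-0.53  0.43 -0.35] w -0.0 nose 0.025
rotvec needed deg [-0.   -0.02 -0.01]
shift tool(aligned) mm [ 2.8 -0.   0.4]
```

```bash
python3 -m pendant '[{"tx":0.002,"ty":0,"tz":0,"wx":0,"wy":0,"wz":0,"fingers":-1},{"tx":0,"ty":0,"tz":0,"wx":0,"wy":0,"wz":0,"fingers":-1}]'|egrep 'pos|force'; python3 -m pendant '[{"tx":0.0015,"ty":0,"tz":0,"wx":0,"wy":0,"wz":0,"fingers":-1},{"tx":0,"ty":0,"tz":0,"wx":0,"wy":0,"wz":0,"fingers":-1}]'|egrep 'pos|force'; python3 -c "
from h import *
rep((4,-29,26))
b=bot.camera('scene')[160:260,200:330];cv2.imwrite('pics/s10.png',cv2.resize(b,None,fx=6,fy=6,interpolation=0))"
```

```text
tool_pos: [0.5165, -0.0274, 0.0263]
contact_force: [-1.8, -0.6, 0.5]
tool_pos: [0.5165, -0.0274, 0.0262]
contact_force: [-6.3, -0.6, 4.3]
t 12.4 tcp jig [  2.5 -29.1  26.2] F jig [-6.2  -1.28  4.29] w -0.0 nose 0.025
rotvec needed deg [ 0.01  0.24 -0.01]
shift tool(aligned) mm [ 1.5 -0.1  0.2]
```

View pics/s10.png

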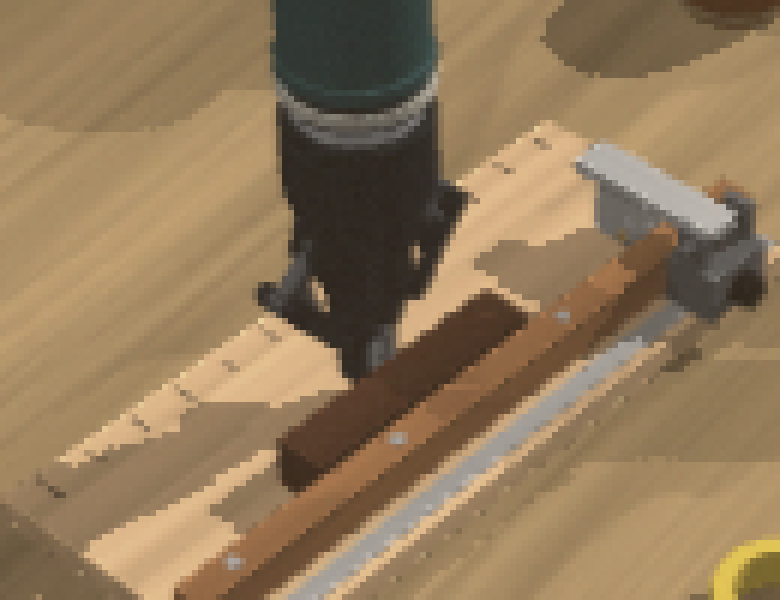

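The strip lies flush along the fence from (250,235) to (283,212). Force built up sharply at contact, as it should. Now I'll go around to its rear end.

```bash
python3 -m pendant '[{"tx":-0.01,"ty":0,"tz":0,"wx":0,"wy":0,"wz":0,"fingers":-1},{"tx":-0.012,"ty":0.006,"tz":0,"wx":0,"wy":0,"wz":0,"fingers":-1},{"tx":0,"ty":0.04,"tz":0,"wx":0,"wy":0,"wz":0,"fingers":-1},{"tx":0,"ty":0.04,"tz":0,"wx":0,"wy":0,"wz":0,"fingers":-1},{"tx":0,"ty":0.03,"tz":0,"wx":0,"wy":0,"wz":0,"fingers":-1},{"tx":0,"ty":0,"tz":0,"wx":0,"wy":0,"wz":0,"fingers":-1},{"tx":0,"ty":0,"tz":0,"wx":0,"wy":0,"wz":0,"fingers":-1},{"tx":0,"ty":0,"tz":0,"wx":0,"wy":0,"wz":0,"fingers":-1}]'; python3 -c "
from h import *
rep((27,-145,26))"
```

```text
clock: 13.12
tool_pos: [0.4845, -0.1405, 0.0265]
tool_rot: [[0.995, -0.105, 0.001], [-0.105, -0.995, 0.0], [0.001, -0.0, -1.0]]
contact_force: [-0.7, -0.6, -0.2]
width: -0.003
t 13.12 tcp jig [ -17.6 -144.9   26.5] F jig [-0.67 -0.63 -0.17] w -0.0 nose 0.025
rotvec needed deg [-0.02 -0.04 -0.07]
shift tool(aligned) mm [44.6  0.1  0.5]
```

```bash
python3 -m pendant '[{"tx":0.025,"ty":0,"tz":0,"wx":0,"wy":0,"wz":0,"fingers":-1},{"tx":0.015,"ty":0,"tz":0,"wx":0,"wy":0,"wz":0,"fingers":-1},{"tx":0.0045,"ty":0,"tz":0,"wx":0,"wy":0,"wz":0,"fingers":-1},{"tx":0,"ty":0,"tz":0,"wx":0,"wy":0,"wz":0,"fingers":-1},{"tx":0,"ty":0,"tz":0,"wx":0,"wy":0,"wz":0,"fingers":-1},{"tx":0,"ty":0,"tz":0,"wx":0,"wy":0,"wz":0,"fingers":-1}]'
python3 - <<'E'
from h import *
rep((27,-145,26))
b=bot.camera('scene')[160:260,200:330];cv2.imwrite('pics/s11.png',cv2.resize(b,None,fx=6,fy=6,interpolation=0))
b=bot.camera('top')[160:280,180:380];cv2.imwrite('pics/t11.png',cv2.resize(b,None,fx=4,fy=4,interpolation=0))
E
```

```text
clock: 13.62
tool_pos: [0.5274, -0.1443, 0.026]
tool_rot: [[0.995, -0.103, -0.002], [-0.103, -0.995, 0.001], [-0.002, -0.0, -1.0]]
contact_force: [-1.3, -0.1, -0.0]
width: -0.001
t 13.62 tcp jig [  25.5 -144.2   26. ] F jig [-1.3  -0.19 -0.04] w -0.0 nose 0.025
rotvec needed deg [-0.02  0.1   0.05]
shift tool(aligned) mm [ 1.5  0.8 -0. ]
```

View pics/s11.png

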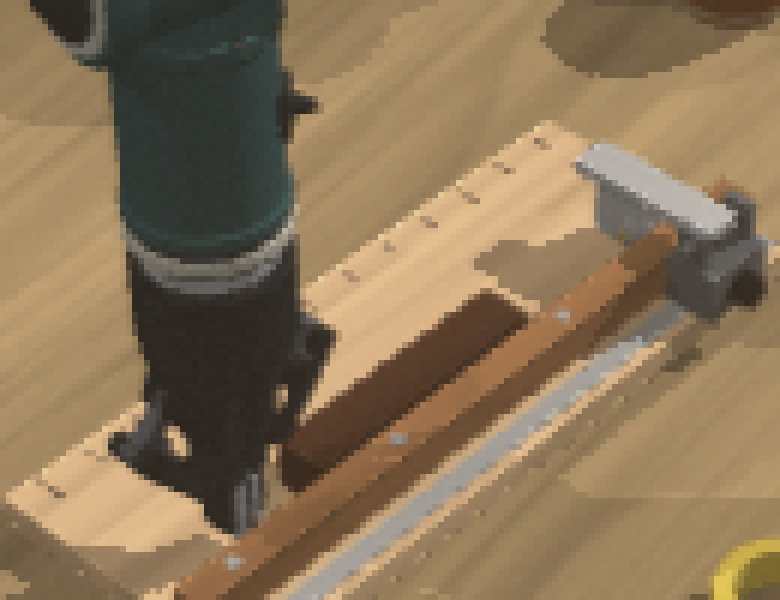

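View pics/t11.png

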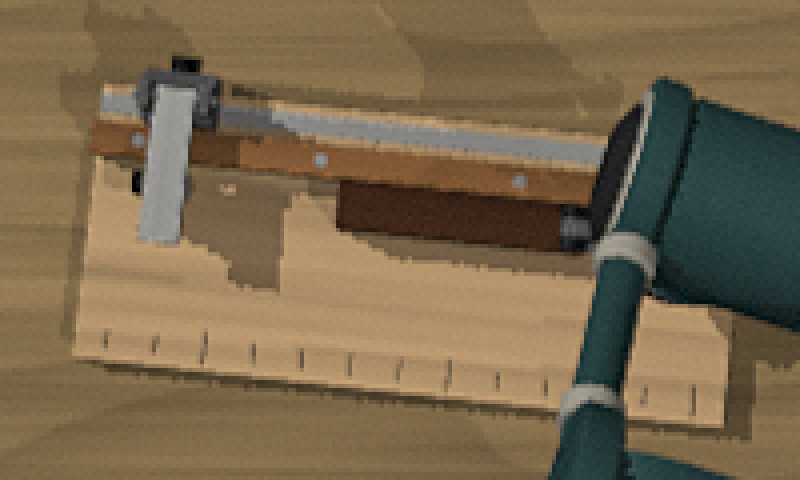

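```bash
python3 -c "
from h import *
f=lambda u,v,z:W2J(ray('top',((u+.5)/4-.5+180,(v+.5)/4-.5+160),z/1e3)).round(1)
print('front',f(340,181,48),f(337,229,48),'screw',f(189,185,33),'arm edge',f(183,240,66),f(138,240,66))"
python3 -m pendant '[{"tx":-0.002,"ty":0,"tz":0,"wx":0,"wy":0,"wz":0,"fingers":-1},{"tx":0,"ty":0,"tz":0,"wx":0,"wy":0,"wz":0,"fingers":-1},{"tx":0,"ty":0,"tz":0,"wx":0,"wy":0,"wz":0,"fingers":-1}]'; python3 -c "
from h import *
rep((27,-145,26))"
```

```text
front [42.3 46.3 48. ] [13.5 45.  48. ] screw [ 31.2 138.   33. ] arm edge [ -2.9 133.6  66. ] [ -5.7 159.9  66. ]
clock: 13.97
tool_pos: [0.5262, -0.145, 0.0265]
tool_rot: [[0.995, -0.104, -0.0], [-0.104, -0.995, 0.0], [-0.0, -0.0, -1.0]]
contact_force: [-0.2, 0.0, 0.1]
width: 0.001
t 13.97 tcp jig [  24.4 -145.1   26.5] F jig [-0.23 -0.02  0.15] w 0.0 nose 0.025
rotvec needed deg [-0.    0.01 -0.02]
shift tool(aligned) mm [ 2.6 -0.1  0.5]
```

```bash
python3 -m pendant '[{"tx":0,"ty":-0.01,"tz":0,"wx":0,"wy":0,"wz":0,"fingers":-1},{"tx":0,"ty":-0.007,"tz":0,"wx":0,"wy":0,"wz":0,"fingers":-1},{"tx":0,"ty":-0.004,"tz":0,"wx":0,"wy":0,"wz":0,"fingers":-1},{"tx":0,"ty":-0.003,"tz":0,"wx":0,"wy":0,"wz":0,"fingers":-1},{"tx":0,"ty":-0.003,"tz":0,"wx":0,"wy":0,"wz":0,"fingers":-1},{"tx":0,"ty":-0.004,"tz":0,"wx":0,"wy":0,"wz":0,"fingers":-1},{"tx":0.0001,"ty":-0.005,"tz":0,"wx":0,"wy":0,"wz":0,"fingers":-1},{"tx":0.0001,"ty":-0.005,"tz":0,"wx":0,"wy":0,"wz":0,"fingers":-1},{"tx":0.0001,"ty":-0.005,"tz":0,"wx":0,"wy":0,"wz":0,"fingers":-1},{"tx":0.0001,"ty":-0.005,"tz":0,"wx":0,"wy":0,"wz":0,"fingers":-1},{"tx":0.0001,"ty":-0.005,"tz":0,"wx":0,"wy":0,"wz":0,"fingers":-1},{"tx":0.0001,"ty":-0.005,"tz":0,"wx":0,"wy":0,"wz":0,"fingers":-1},{"tx":0.0001,"ty":-0.005,"tz":0,"wx":0,"wy":0,"wz":0,"fingers":-1},{"tx":0.0001,"ty":-0.004,"tz":0,"wx":0,"wy":0,"wz":0,"fingers":-1},{"tx":0,"ty":-0.003,"tz":0,"wx":0,"wy":0,"wz":0,"fingers":-1},{"tx":0,"ty":-0.002,"tz":0,"wx":0,"wy":0,"wz":0,"fingers":-1},{"tx":0,"ty":-0.001,"tz":0,"wx":0,"wy":0,"wz":0,"fingers":-1},{"tx":0,"ty":0,"tz":0,"wx":0,"wy":0,"wz":0,"fingers":-1}]'
python3 - <<'E'
from h import *
rep((25,-45,26))
b=bot.camera('scene')[160:260,200:330];cv2.imwrite('pics/s12.png',cv2.resize(b,None,fx=6,fy=6,interpolation=0))
b=bot.camera('top')[160:280,180:380];cv2.imwrite('pics/t12.png',cv2.resize(b,None,fx=4,fy=4,interpolation=0))
E
```

```text
clock: 15.47
tool_pos: [0.5349, -0.0693, 0.0264]
tool_rot: [[0.995, -0.103, -0.001], [-0.103, -0.995, -0.0], [-0.001, 0.0, -1.0]]
contact_force: [-3.1, -2.3, 1.2]
width: -0.002
t 15.47 tcp jig [ 25.2 -68.8  26.4] F jig [-2.81 -2.59  1.2 ] w -0.0 nose 0.025
rotvec needed deg [0.02 0.05 0.01]
shift tool(aligned) mm [ -0.2 -23.8   0.4]
```

View pics/s12.png

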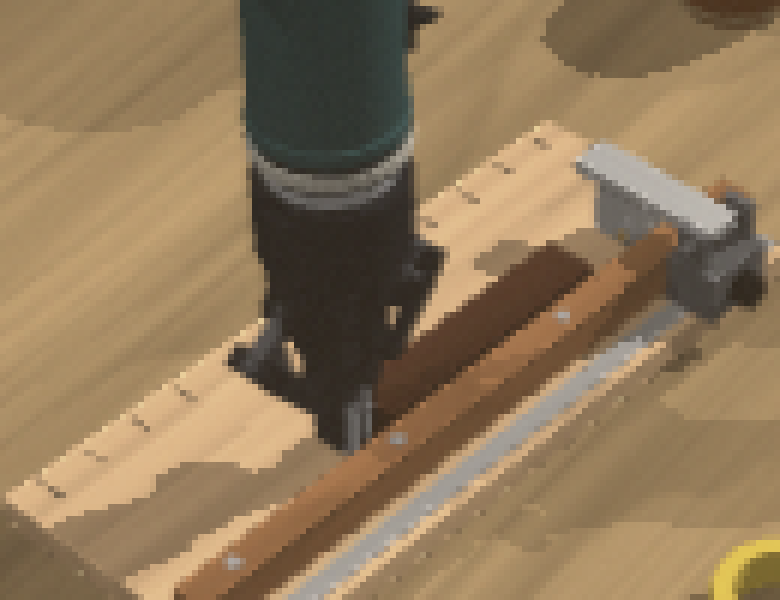

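View pics/t12.png

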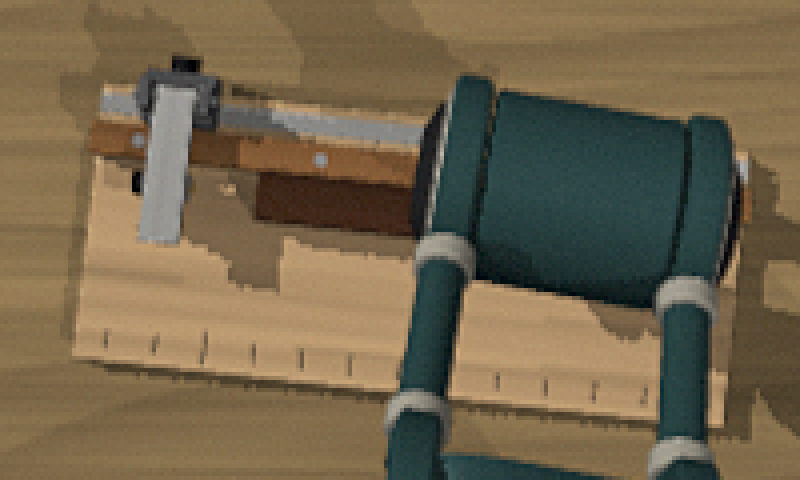

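```bash
python3 -m pendant '[{"tx":-0.001,"ty":-0.002,"tz":0,"wx":0,"wy":0,"wz":0,"fingers":-1},{"tx":0,"ty":-0.004,"tz":0,"wx":0,"wy":0,"wz":0,"fingers":-1},{"tx":0,"ty":-0.005,"tz":0,"wx":0,"wy":0,"wz":0,"fingers":-1},{"tx":0,"ty":-0.005,"tz":0,"wx":0,"wy":0,"wz":0,"fingers":-1},{"tx":0,"ty":-0.003,"tz":0,"wx":0,"wy":0,"wz":0,"fingers":-1},{"tx":0,"ty":-0.002,"tz":0,"wx":0,"wy":0,"wz":0,"fingers":-1},{"tx":0,"ty":-0.001,"tz":0,"wx":0,"wy":0,"wz":0,"fingers":-1},{"tx":0,"ty":0,"tz":0,"wx":0,"wy":0,"wz":0,"fingers":-1}]'
python3 - <<'E'
from h import *
rep((25,-45,26))
b=bot.camera('top')[160:280,180:380];cv2.imwrite('pics/t13.png',cv2.resize(b,None,fx=4,fy=4,interpolation=0))
E
```

```text
clock: 16.23
tool_pos: [0.5368, -0.0472, 0.0265]
tool_rot: [[0.995, -0.103, 0.0], [-0.103, -0.995, 0.0], [0.0, -0.0, -1.0]]
contact_force: [-0.7, -0.2, -0.5]
width: -0.001
t 16.23 tcp jig [ 24.8 -46.6  26.5] F jig [-0.64 -0.24 -0.47] w -0.0 nose 0.025
rotvec needed deg [-0.01 -0.01  0.01]
shift tool(aligned) mm [ 0.2 -1.6  0.5]
```

View pics/t13.png

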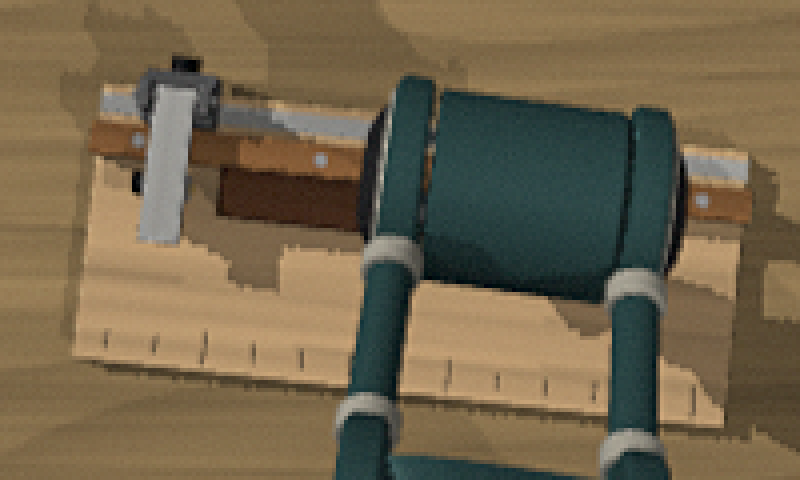

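```bash
python3 -m pendant '[{"tx":0,"ty":-0.0015,"tz":0,"wx":0,"wy":0,"wz":0,"fingers":-1},{"tx":0,"ty":-0.0015,"tz":0,"wx":0,"wy":0,"wz":0,"fingers":-1},{"tx":0,"ty":-0.0015,"tz":0,"wx":0,"wy":0,"wz":0,"fingers":-1},{"tx":0,"ty":-0.0015,"tz":0,"wx":0,"wy":0,"wz":0,"fingers":-1},{"tx":0,"ty":-0.001,"tz":0,"wx":0,"wy":0,"wz":0,"fingers":-1},{"tx":0,"ty":-0.001,"tz":0,"wx":0,"wy":0,"wz":0,"fingers":-1}]' | egrep 'pos|force'; python3 -m pendant '[{"tx":0,"ty":-0.001,"tz":0,"wx":0,"wy":0,"wz":0,"fingers":-1},{"tx":0,"ty":-0.001,"tz":0,"wx":0,"wy":0,"wz":0,"fingers":-1}]' | egrep 'pos|force'
python3 -c "
from h import *
rep((25,-45,26))
b=bot.camera('top')[160:280,180:380];cv2.imwrite('pics/t14.png',cv2.resize(b,None,fx=4,fy=4,interpolation=0))"
```

```text
tool_pos: [0.5375, -0.0396, 0.0265]
contact_force: [-0.7, -1.2, 0.7]
tool_pos: [0.5377, -0.0375, 0.0265]
contact_force: [-0.3, -1.4, 0.4]
t 16.95 tcp jig [ 24.7 -37.   26.5] F jig [-0.16 -1.47  0.45] w -0.0 nose 0.025
rotvec needed deg [ 0.   -0.   -0.01]
shift tool(aligned) mm [0.3 8.  0.5]
```

View pics/t14.png

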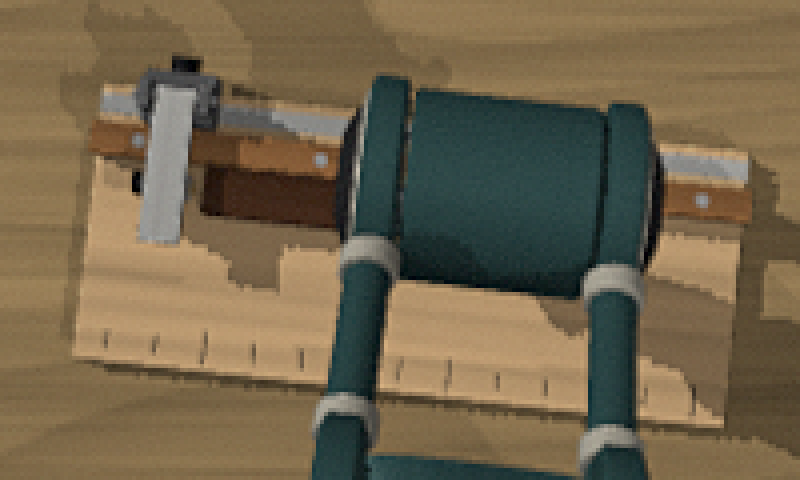

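```bash
python3 -m pendant '[{"tx":0,"ty":-0.0005,"tz":0,"wx":0,"wy":0,"wz":0,"fingers":-1},{"tx":0,"ty":-0.0005,"tz":0,"wx":0,"wy":0,"wz":0,"fingers":-1},{"tx":0,"ty":-0.0005,"tz":0,"wx":0,"wy":0,"wz":0,"fingers":-1},{"tx":0,"ty":0,"tz":0,"wx":0,"wy":0,"wz":0,"fingers":-1}]' | egrep 'pos|force'
```

```text
tool_pos: [0.5379, -0.0361, 0.0265]
contact_force: [-0.0, -0.7, 0.9]
```

```bash
python3 -m pendant '[{"tx":0,"ty":-0.0005,"tz":0,"wx":0,"wy":0,"wz":0,"fingers":-1},{"tx":0,"ty":-0.0005,"tz":0,"wx":0,"wy":0,"wz":0,"fingers":-1},{"tx":0,"ty":-0.0005,"tz":0,"wx":0,"wy":0,"wz":0,"fingers":-1},{"tx":0,"ty":0,"tz":0,"wx":0,"wy":0,"wz":0,"fingers":-1}]' | egrep 'pos|force'
```

```text
tool_pos: [0.5381, -0.0346, 0.0265]
contact_force: [-0.1, -1.1, 0.3]
```

```bash
python3 -m pendant '[{"tx":0,"ty":-0.0005,"tz":0,"wx":0,"wy":0,"wz":0,"fingers":-1},{"tx":0,"ty":-0.0005,"tz":0,"wx":0,"wy":0,"wz":0,"fingers":-1},{"tx":0,"ty":0,"tz":0,"wx":0,"wy":0,"wz":0,"fingers":-1}]' | egrep 'pos|force'
```

```text
tool_pos: [0.5382, -0.0336, 0.0265]
contact_force: [1.0, -1.5, 1.2]
```

```bash
python3 -m pendant '[{"tx":0,"ty":-0.0005,"tz":0,"wx":0,"wy":0,"wz":0,"fingers":-1},{"tx":0,"ty":-0.0005,"tz":0,"wx":0,"wy":0,"wz":0,"fingers":-1},{"tx":0,"ty":0,"tz":0,"wx":0,"wy":0,"wz":0,"fingers":-1}]' | egrep 'pos|force'
```

```text
tool_pos: [0.5383, -0.0326, 0.0265]
contact_force: [0.7, -1.2, 0.0]
```

```bash
python3 -m pendant '[{"tx":0,"ty":-0.0005,"tz":0,"wx":0,"wy":0,"wz":0,"fingers":-1},{"tx":0,"ty":-0.0005,"tz":0,"wx":0,"wy":0,"wz":0,"fingers":-1},{"tx":0,"ty":0,"tz":0,"wx":0,"wy":0,"wz":0,"fingers":-1}]' | egrep 'pos|force'
```

```text
tool_pos: [0.5383, -0.0316, 0.0265]
contact_force: [0.2, -0.9, 1.0]
```

```bash
python3 -m pendant '[{"tx":0,"ty":-0.0005,"tz":0,"wx":0,"wy":0,"wz":0,"fingers":-1},{"tx":0,"ty":-0.0005,"tz":0,"wx":0,"wy":0,"wz":0,"fingers":-1},{"tx":0,"ty":0,"tz":0,"wx":0,"wy":0,"wz":0,"fingers":-1}]' | egrep 'pos|force'; python3 -c "
from h import *
rep((25,-45,26))
b=bot.camera('top')[160:280,180:380];cv2.imwrite('pics/t15.png',cv2.resize(b[20:70,20:100],None,fx=10,fy=10,interpolation=2))
b=bot.camera('scene')[160:230,270:340];cv2.imwrite('pics/s15.png',cv2.resize(b,None,fx=8,fy=8,interpolation=2))"
```

```text
tool_pos: [0.5385, -0.0306, 0.0265]
contact_force: [-0.3, -1.4, 1.1]
t 18.67 tcp jig [ 24.8 -30.   26.5] F jig [-0.16 -1.38  1.14] w -0.0 nose 0.025
rotvec needed deg [-0.   -0.   -0.01]
shift tool(aligned) mm [ 0.2 15.   0.5]
```

View pics/t15.png

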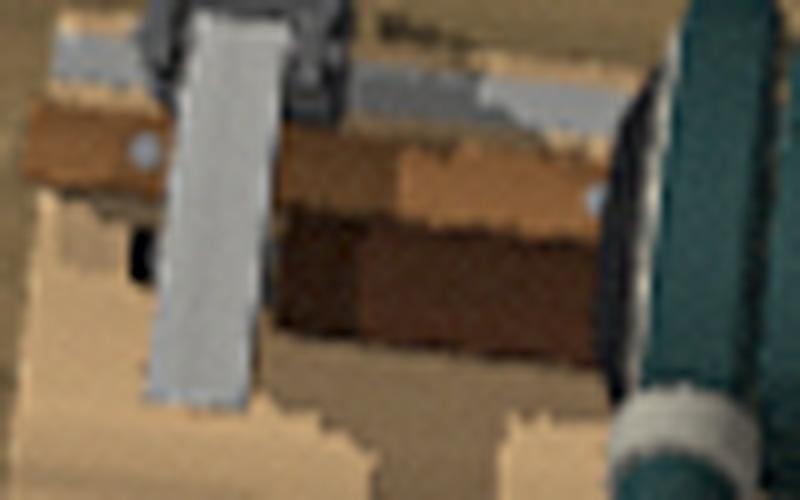

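View pics/s15.png

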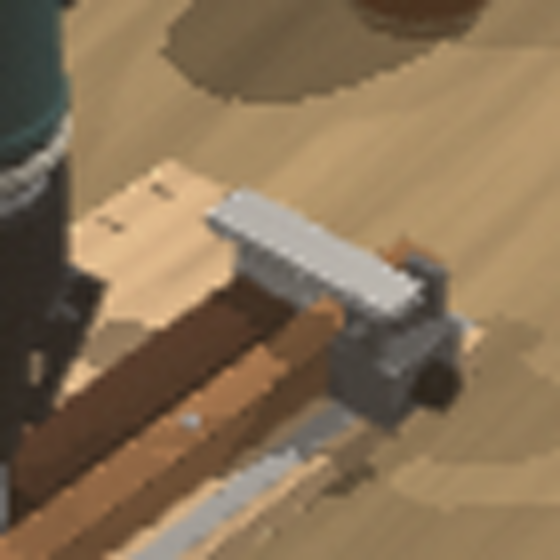

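```bash
python3 -m pendant '[{"tx":0,"ty":-0.0005,"tz":0,"wx":0,"wy":0,"wz":0,"fingers":-1},{"tx":0,"ty":-0.0005,"tz":0,"wx":0,"wy":0,"wz":0,"fingers":-1},{"tx":0,"ty":0,"tz":0,"wx":0,"wy":0,"wz":0,"fingers":-1}]' | egrep 'pos|force'
```

```text
tool_pos: [0.5385, -0.0296, 0.0265]
contact_force: [-0.6, -0.4, 1.4]
```

```bash
python3 -m pendant '[{"tx":0,"ty":-0.0005,"tz":0,"wx":0,"wy":0,"wz":0,"fingers":-1},{"tx":0,"ty":-0.0005,"tz":0,"wx":0,"wy":0,"wz":0,"fingers":-1},{"tx":0,"ty":0,"tz":0,"wx":0,"wy":0,"wz":0,"fingers":-1}]' | egrep 'pos|force'
```

```text
tool_pos: [0.5386, -0.0286, 0.0265]
contact_force: [-0.1, -2.6, 0.4]
```

```bash
python3 -m pendant '[{"tx":0,"ty":-0.0005,"tz":0,"wx":0,"wy":0,"wz":0,"fingers":-1},{"tx":0,"ty":0,"tz":0,"wx":0,"wy":0,"wz":0,"fingers":-1}]' | egrep 'pos|force'
```

```text
tool_pos: [0.5387, -0.0282, 0.0265]
contact_force: [-0.1, -3.0, 1.0]
```

```bash
python3 -m pendant '[{"tx":0,"ty":-0.0005,"tz":0,"wx":0,"wy":0,"wz":0,"fingers":-1},{"tx":0,"ty":0,"tz":0,"wx":0,"wy":0,"wz":0,"fingers":-1}]' | egrep 'pos|force'
```

```text
tool_pos: [0.5387, -0.0281, 0.0265]
contact_force: [-0.7, -4.0, 1.4]
```

```bash
python3 -m pendant '[{"tx":0,"ty":-0.0005,"tz":0,"wx":0,"wy":0,"wz":0,"fingers":-1},{"tx":0,"ty":0,"tz":0,"wx":0,"wy":0,"wz":0,"fingers":-1}]' | egrep 'pos|force'
```

```text
tool_pos: [0.5387, -0.028, 0.0265]
contact_force: [-0.0, -6.3, 0.9]
```

```bash
python3 -m pendant '[{"tx":0,"ty":-0.0005,"tz":0,"wx":0,"wy":0,"wz":0,"fingers":-1},{"tx":0,"ty":0,"tz":0,"wx":0,"wy":0,"wz":0,"fingers":-1}]' | egrep 'pos|force'
```

```text
tool_pos: [0.5387, -0.0279, 0.0265]
contact_force: [-0.3, -8.5, 1.0]
```

```bash
python3 -m pendant '[{"tx":0,"ty":-0.0002,"tz":0,"wx":0,"wy":0,"wz":0,"fingers":-1},{"tx":0,"ty":0,"tz":0,"wx":0,"wy":0,"wz":0,"fingers":-1},{"tx":0,"ty":0,"tz":0,"wx":0,"wy":0,"wz":0,"fingers":-1}]' | egrep 'pos|force';  python3 -m pendant '[{"tx":0,"ty":0,"tz":0,"wx":0,"wy":0,"wz":0,"fingers":-1},{"tx":0,"ty":0,"tz":0,"wx":0,"wy":0,"wz":0,"fingers":-1},{"tx":0,"ty":0,"tz":0,"wx":0,"wy":0,"wz":0,"fingers":-1},{"tx":0,"ty":0,"tz":0,"wx":0,"wy":0,"wz":0,"fingers":-1}]' | egrep 'pos|force'
```

```text
tool_pos: [0.5388, -0.0279, 0.0265]
contact_force: [-0.8, -9.3, 2.7]
tool_pos: [0.5388, -0.0279, 0.0265]
contact_force: [-0.3, -9.3, 2.4]
```

```bash
python3 -m pendant '[{"tx":0,"ty":0.001,"tz":0,"wx":0,"wy":0,"wz":0,"fingers":-1},{"tx":0,"ty":0.001,"tz":0,"wx":0,"wy":0,"wz":0,"fingers":-1},{"tx":0,"ty":0.002,"tz":0,"wx":0,"wy":0,"wz":0,"fingers":-1},{"tx":0,"ty":0.005,"tz":0,"wx":0,"wy":0,"wz":0,"fingers":-1},{"tx":0,"ty":0.015,"tz":0,"wx":0,"wy":0,"wz":0,"fingers":-1},{"tx":-0.02,"ty":0.015,"tz":0,"wx":0,"wy":0,"wz":0,"fingers":-1},{"tx":-0.035,"ty":0.0,"tz":0,"wx":0,"wy":0,"wz":0,"fingers":-1},{"tx":-0.015,"ty":0,"tz":0,"wx":0,"wy":0,"wz":0,"fingers":-1},{"tx":0,"ty":0,"tz":0,"wx":0,"wy":0,"wz":0,"fingers":-1},{"tx":0,"ty":0,"tz":0,"wx":0,"wy":0,"wz":0,"fingers":-1}]' | egrep 'pos|force';python3 - <<'E'
from h import *
rep((-10,54,26))
b=bot.camera('top')[160:260,190:340];cv2.imwrite('pics/t16.png',cv2.resize(b,None,fx=5.3,fy=5.3,interpolation=2))
b=bot.camera('scene')[160:240,230:340];cv2.imwrite('pics/s16.png',cv2.resize(b,None,fx=7,fy=7,interpolation=2))
E
```

```text
tool_pos: [0.4645, -0.0579, 0.0263]
contact_force: [0.6, 0.7, 0.5]
t 21.35 tcp jig [-46.  -64.8  26.3] F jig [0.53 0.81 0.47] w 0.0 nose 0.025
rotvec needed deg [-0.02  0.   -0.03]
shift tool(aligned) mm [  36.  -118.8    0.3]
```

View pics/t16.png

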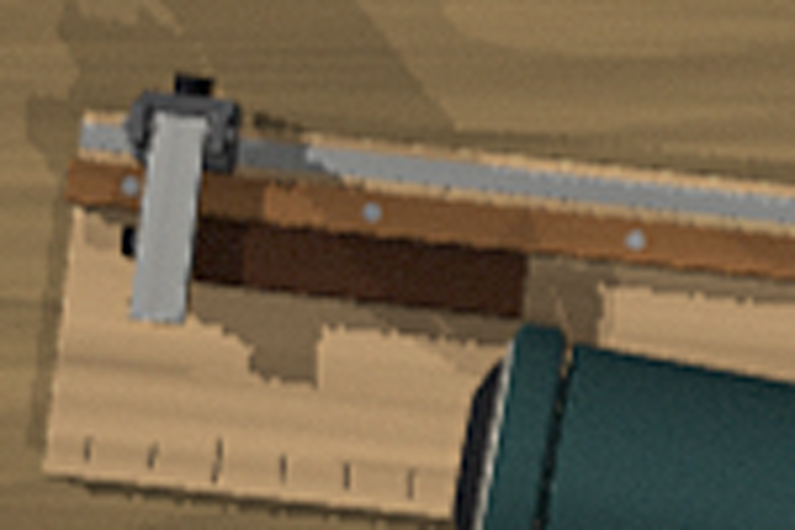

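View pics/s16.png

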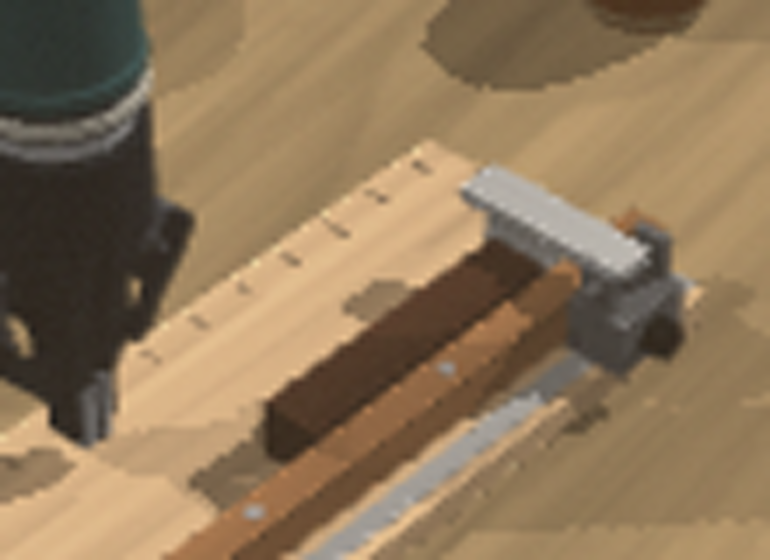

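```bash
python3 -m pendant '[{"tx":0,"ty":-0.04,"tz":0,"wx":0,"wy":0,"wz":0,"fingers":-1},{"tx":0,"ty":-0.04,"tz":0,"wx":0,"wy":0,"wz":0,"fingers":-1},{"tx":0.01,"ty":-0.038,"tz":0,"wx":0,"wy":0,"wz":0,"fingers":-1},{"tx":0.015,"ty":0,"tz":0,"wx":0,"wy":0,"wz":0,"fingers":-1},{"tx":0.01,"ty":0,"tz":0,"wx":0,"wy":0,"wz":0,"fingers":-1},{"tx":0,"ty":0,"tz":0,"wx":0,"wy":0,"wz":0,"fingers":-1},{"tx":0,"ty":0,"tz":0,"wx":0,"wy":0,"wz":0,"fingers":-1},{"tx":0.004,"ty":0,"tz":0,"wx":0,"wy":0,"wz":0,"fingers":-1},{"tx":0.003,"ty":0,"tz":0,"wx":0,"wy":0,"wz":0,"fingers":-1},{"tx":0,"ty":0,"tz":0,"wx":0,"wy":0,"wz":0,"fingers":-1},{"tx":0,"ty":0,"tz":0,"wx":0,"wy":0,"wz":0,"fingers":-1}]' | egrep 'pos|force';python3 - <<'E'
from h import *
rep((2.5,57,26))
E
```

```text
tool_pos: [0.519, 0.0543, 0.0265]
contact_force: [0.8, 0.5, -1.0]
t 22.37 tcp jig [-3.4 52.5 26.5] F jig [ 0.77  0.56 -1.01] w -0.0 nose 0.025
rotvec needed deg [ 0.    0.01 -0.09]
shift tool(aligned) mm [ 5.9 -4.5  0.5]
```

```bash
python3 -m pendant '[{"tx":0.002,"ty":0,"tz":0,"wx":0,"wy":0,"wz":0,"fingers":-1},{"tx":0.002,"ty":0,"tz":0,"wx":0,"wy":0,"wz":0,"fingers":-1},{"tx":0,"ty":0,"tz":0,"wx":0,"wy":0,"wz":0,"fingers":-1}]' | egrep 'pos|force'; python3 -m pendant '[{"tx":0.001,"ty":0,"tz":0,"wx":0,"wy":0,"wz":0,"fingers":-1},{"tx":0,"ty":0,"tz":0,"wx":0,"wy":0,"wz":0,"fingers":-1}]' | egrep 'pos|force'; python3 -m pendant '[{"tx":0.001,"ty":0,"tz":0,"wx":0,"wy":0,"wz":0,"fingers":-1},{"tx":0,"ty":0,"tz":0,"wx":0,"wy":0,"wz":0,"fingers":-1}]' | egrep 'pos|force'; python3 -c "
from h import *
rep()"
```

```text
tool_pos: [0.5236, 0.0544, 0.0267]
contact_force: [-0.3, -0.2, -0.2]
tool_pos: [0.5244, 0.0545, 0.0266]
contact_force: [0.8, 0.2, -0.3]
tool_pos: [0.525, 0.0544, 0.0264]
contact_force: [-0.3, -0.6, 0.3]
t 22.95 tcp jig [ 2.6 53.2 26.4] F jig [-0.25 -0.61  0.31] w -0.0 nose 0.025
rotvec needed deg [ 0.01  0.03 -0.  ]
```

```bash
python3 -m pendant '[{"tx":0.001,"ty":0,"tz":0,"wx":0,"wy":0,"wz":0,"fingers":-1},{"tx":0,"ty":0,"tz":0,"wx":0,"wy":0,"wz":0,"fingers":-1}]' | egrep 'pos|force'; python3 -m pendant '[{"tx":0.0005,"ty":0,"tz":0,"wx":0,"wy":0,"wz":0,"fingers":-1},{"tx":0,"ty":0,"tz":0,"wx":0,"wy":0,"wz":0,"fingers":-1}]' | egrep 'pos|force'; python3 -c "
from h import *
rep()"
```

```text
tool_pos: [0.5252, 0.0543, 0.0263]
contact_force: [-3.6, 1.4, 2.6]
tool_pos: [0.5252, 0.0543, 0.0262]
contact_force: [-5.3, 2.0, 4.0]
t 23.28 tcp jig [ 2.8 53.1 26.2] F jig [-5.47  1.48  3.99] w 0.0 nose 0.025
rotvec needed deg [ 0.01  0.17 -0.01]
```

```bash
python3 -m pendant '[{"tx":-0.001,"ty":0,"tz":0,"wx":0,"wy":0,"wz":0,"fingers":-1},{"tx":-0.001,"ty":0,"tz":0,"wx":0,"wy":0,"wz":0,"fingers":-1},{"tx":-0.005,"ty":0,"tz":0,"wx":0,"wy":0,"wz":0,"fingers":-1},{"tx":-0.015,"ty":0,"tz":0,"wx":0,"wy":0,"wz":0,"fingers":-1},{"tx":0,"ty":0.04,"tz":0,"wx":0,"wy":0,"wz":0,"fingers":-1},{"tx":0,"ty":0.04,"tz":0,"wx":0,"wy":0,"wz":0,"fingers":-1},{"tx":0,"ty":0.02,"tz":0,"wx":0,"wy":0,"wz":0,"fingers":-1},{"tx":0,"ty":0,"tz":0,"wx":0,"wy":0,"wz":0,"fingers":-1},{"tx":0,"ty":0,"tz":0,"wx":0,"wy":0,"wz":0,"fingers":-1},{"tx":0,"ty":0,"tz":0,"wx":0,"wy":0,"wz":0,"fingers":-1}]' | egrep 'pos|force';python3 - <<'E'
from h import *
rep((24.5,-38,26))
E
```

```text
tool_pos: [0.4947, -0.0427, 0.0266]
contact_force: [0.7, -0.4, -0.4]
t 24.12 tcp jig [-17.5 -46.5  26.6] F jig [ 0.73 -0.37 -0.38] w 0.0 nose 0.025
rotvec needed deg [-0.02 -0.04 -0.05]
shift tool(aligned) mm [42.  -8.5  0.6]
```

```bash
python3 -m pendant '[{"tx":0.025,"ty":0,"tz":0,"wx":0,"wy":0,"wz":0,"fingers":-1},{"tx":0.012,"ty":0,"tz":0,"wx":0,"wy":0,"wz":0,"fingers":-1},{"tx":0.005,"ty":0,"tz":0,"wx":0,"wy":0,"wz":0,"fingers":-1},{"tx":0,"ty":-0.006,"tz":0,"wx":0,"wy":0,"wz":0,"fingers":-1},{"tx":0,"ty":-0.006,"tz":0,"wx":0,"wy":0,"wz":0,"fingers":-1},{"tx":0,"ty":-0.003,"tz":0,"wx":0,"wy":0,"wz":0,"fingers":-1},{"tx":0,"ty":-0.001,"tz":0,"wx":0,"wy":0,"wz":0,"fingers":-1},{"tx":0,"ty":0,"tz":0,"wx":0,"wy":0,"wz":0,"fingers":-1},{"tx":0,"ty":0,"tz":0,"wx":0,"wy":0,"wz":0,"fingers":-1}]' | egrep 'pos|force';python3 - <<'E'
from h import *
rep((24.5,-27.5,26))
E
```

```text
tool_pos: [0.5373, -0.0311, 0.0264]
contact_force: [0.5, -0.2, -0.6]
t 24.87 tcp jig [ 23.6 -30.6  26.4] F jig [ 0.55 -0.19 -0.6 ] w 0.0 nose 0.025
rotvec needed deg [0.   0.02 0.02]
shift tool(aligned) mm [ 0.9 -3.1  0.4]
```

```bash
python3 -m pendant '[{"tx":0.0005,"ty":-0.0005,"tz":0,"wx":0,"wy":0,"wz":0,"fingers":-1},{"tx":0.0004,"ty":-0.0005,"tz":0,"wx":0,"wy":0,"wz":0,"fingers":-1},{"tx":0,"ty":-0.0005,"tz":0,"wx":0,"wy":0,"wz":0,"fingers":-1},{"tx":0,"ty":-0.0005,"tz":0,"wx":0,"wy":0,"wz":0,"fingers":-1},{"tx":0,"ty":0,"tz":0,"wx":0,"wy":0,"wz":0,"fingers":-1}]' | egrep 'pos|force'; python3 -m pendant '[{"tx":0,"ty":-0.0005,"tz":0,"wx":0,"wy":0,"wz":0,"fingers":-1},{"tx":0,"ty":-0.0005,"tz":0,"wx":0,"wy":0,"wz":0,"fingers":-1},{"tx":0,"ty":0,"tz":0,"wx":0,"wy":0,"wz":0,"fingers":-1}]' | egrep 'pos|force'; python3 -m pendant '[{"tx":0,"ty":-0.0005,"tz":0,"wx":0,"wy":0,"wz":0,"fingers":-1},{"tx":0,"ty":0,"tz":0,"wx":0,"wy":0,"wz":0,"fingers":-1}]' | egrep 'pos|force'
```

```text
tool_pos: [0.539, -0.0296, 0.0265]
contact_force: [-0.3, 0.2, 0.3]
tool_pos: [0.5391, -0.0285, 0.0265]
contact_force: [0.3, -0.3, 0.6]
tool_pos: [0.539, -0.0282, 0.0265]
contact_force: [-0.8, -1.8, -0.0]
```

```bash
python3 -m pendant '[{"tx":0,"ty":-0.0005,"tz":0,"wx":0,"wy":0,"wz":0,"fingers":-1},{"tx":0,"ty":0,"tz":0,"wx":0,"wy":0,"wz":0,"fingers":-1}]' | egrep 'pos|force'; python3 -m pendant '[{"tx":0,"ty":-0.0005,"tz":0,"wx":0,"wy":0,"wz":0,"fingers":-1},{"tx":0,"ty":0,"tz":0,"wx":0,"wy":0,"wz":0,"fingers":-1}]' | egrep 'pos|force'; python3 -m pendant '[{"tx":0,"ty":-0.0004,"tz":0,"wx":0,"wy":0,"wz":0,"fingers":-1},{"tx":0,"ty":0,"tz":0,"wx":0,"wy":0,"wz":0,"fingers":-1}]' | egrep 'pos|force'
```

```text
tool_pos: [0.5391, -0.0281, 0.0265]
contact_force: [-0.8, -4.0, -1.0]
tool_pos: [0.5391, -0.028, 0.0265]
contact_force: [-0.7, -6.1, 1.1]
tool_pos: [0.5391, -0.028, 0.0265]
contact_force: [-1.5, -7.5, -0.5]
```

```bash
python3 -m pendant '[{"tx":0,"ty":-0.0002,"tz":0,"wx":0,"wy":0,"wz":0,"fingers":-1},{"tx":0,"ty":0,"tz":0,"wx":0,"wy":0,"wz":0,"fingers":-1},{"tx":0,"ty":0,"tz":0,"wx":0,"wy":0,"wz":0,"fingers":-1},{"tx":0,"ty":0,"tz":0,"wx":0,"wy":0,"wz":0,"fingers":-1},{"tx":0,"ty":0,"tz":0,"wx":0,"wy":0,"wz":0,"fingers":-1}]' | egrep 'pos|force'; python3 -m pendant '[{"tx":0,"ty":0.001,"tz":0,"wx":0,"wy":0,"wz":0,"fingers":-1},{"tx":0,"ty":0.001,"tz":0,"wx":0,"wy":0,"wz":0,"fingers":-1},{"tx":0,"ty":0.002,"tz":0,"wx":0,"wy":0,"wz":0,"fingers":-1},{"tx":0,"ty":0.005,"tz":0,"wx":0,"wy":0,"wz":0,"fingers":-1},{"tx":0,"ty":0.015,"tz":0,"wx":0,"wy":0,"wz":0,"fingers":-1},{"tx":0,"ty":0.015,"tz":-0.01,"wx":0,"wy":0,"wz":0,"fingers":-1},{"tx":-0.02,"ty":0.01,"tz":-0.03,"wx":0,"wy":0,"wz":0,"fingers":-1},{"tx":-0.035,"ty":0,"tz":-0.02,"wx":0,"wy":0,"wz":0,"fingers":-1},{"tx":-0.035,"ty":0,"tz":0,"wx":0,"wy":0,"wz":0,"fingers":-1},{"tx":0,"ty":0,"tz":0,"wx":0,"wy":0,"wz":0,"fingers":-1}]' | egrep 'pos|force';python3 - <<'E'
from h import *
rep()
b=bot.camera('top')[160:260,190:340];cv2.imwrite('pics/t17.png',cv2.resize(b,None,fx=5.3,fy=5.3,interpolation=2))
A=bot.camera('scene');b=A[160:240,230:340];cv2.imwrite('pics/s17.png',cv2.resize(b,None,fx=7,fy=7,interpolation=2))
for t in('mug','bead_cup','tape'):print(t,bot.spot_point('scene',t)[:1],bot.spot_point('top',t)[:1])
E
```

```text
tool_pos: [0.5391, -0.0279, 0.0265]
contact_force: [-1.2, -8.0, 0.1]
tool_pos: [0.4379, -0.0648, 0.0854]
contact_force: [-0.5, 0.6, -0.7]
t 27.45 tcp jig [-71.8 -74.4  85.4] F jig [-0.58  0.57 -0.74] w -0.0 nose 0.025
rotvec needed deg [-0.05  0.36 -0.04]
mug [{'pixel': [166.2, 299.2], 'score': 0.68}] [{'pixel': [441.4, 240.4], 'score': 0.85}]
bead_cup [{'pixel': [319.1, 159.5], 'score': 0.77}] [{'pixel': [127.0, 248.8], 'score': 0.7}]
tape [{'pixel': [328.9, 263.3], 'score': 0.61}] [{'pixel': [294.3, 127.1], 'score': 0.91}]
```

View pics/t17.png

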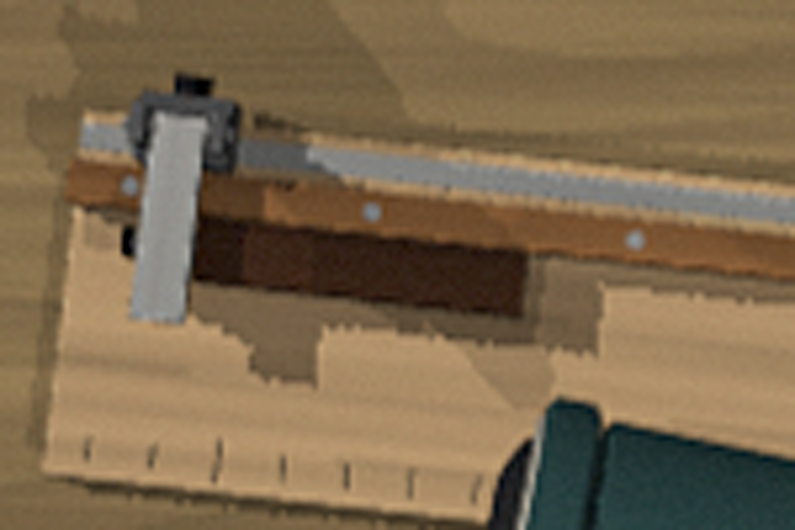

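View pics/s17.png

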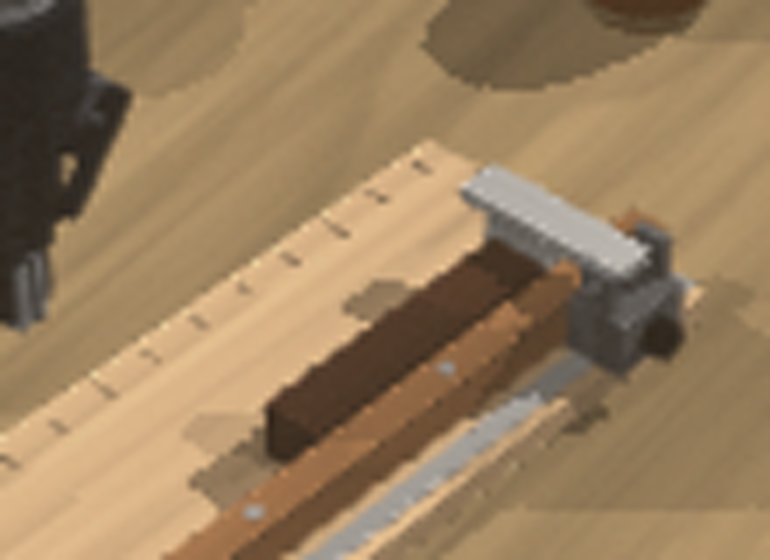

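The strip lies flush to the fence with its front end under the flag, in the top picture from (226,205) to (289,214). The flag is level, the bystanders are where they were, and the robot touches nothing. I'm handing it in.

```bash
python3 -m pendant '[{"tx":0,"ty":0,"tz":0,"wx":0,"wy":0,"wz":0,"fingers":-1},{"tx":0,"ty":0,"tz":0,"wx":0,"wy":0,"wz":0,"fingers":-1},{"tx":0,"ty":0,"tz":0,"wx":0,"wy":0,"wz":0,"fingers":-1}]' | egrep clock; python3 -c "
from bench import bot
print(bot.job_done())"
```

```text
clock: 28.1
the job is handed in; nothing more can be done
None
```

The strip is seated flat against the fence with its end home on the screw, and I handed the job in at 28.1 s.

- **Flag:** I swung it down and pressed it onto its hard stop with about 31 N. The last pictures show it level.
- **Strip:** I pushed the 150 mm strip flush to the fence and slid it to the screw. I pressed it home at about 9 N, then nudged it against the fence again and pressed once more at about 8 N. At both presses the tool met the strip's end at the same place, within about 0.5 mm. No reading at the stop went above 9.3 N.
- **Final state:** The last pictures show the strip flush to the fence with its front end under the flag. The mug, cup and tape are where they were, within a few pixels, and the robot is touching nothing.

**What disagreed or went wrong:**
- **Fingertip reach:** The given fingertip reach (25 mm) did not match what I saw. With the jaws shut, the fingertips were about level with the TCP (camera: 4 mm ahead; contact: 2 mm behind).
- **Hard contact on the flag:** Because of that, my first attempt on the flag came down on its end, with a reading of about 45 N at the wrist. That is below the 120 N wrist limit. The fingertips appeared to make the contact, not the gripper's body, so I took the 40 N limit on the body not to apply.
- **Sideways force in the nudge:** The second fence nudge showed about 1.5 N along the fence, away from the stop. That is why I pressed the end again.

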